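Clear down the bobbin sander after a bevel batch

TASK

Clear the bobbin sander down: its drum is clamped by a left-hand-threaded wing nut, so slacken that by a good full turn (never force it tighter), pull off the worn abrasive sleeve and throw it into the waste bin, and leave the nut slack. Wind the tilted table back to level with its tilt knob, and set out all the sanded wooden discs on the drying board in one straight, even row, flat, against the batten and each centred on a line, starting at the red line and leaving no gap. Leave the glue bottle, mug and sanding block where they stand.

Things in the scene. Friction and masses are not known exactly. Their poses are not given: they have to be found in the camera images.
- nut (a joint): turning angle (rad) of the brass wing nut on the sander's vertical spindle. LEFT-HAND thread: clockwise seen from above slackens it and the value grows (it rises 0.5 mm per rad). Starts tight, at 0 to 0.7; below -0.25 is over-tightened. Rubber lobes bulging over the sleeve's top rim hold it; from 6.0 on they are drawn in and the sleeve is free. Stop at 9.5. Stiff (0.06 N m), stays where left
- nut_grip (a point): middle of the wing nut's grip, on the spindle axis: a brass bar 40 mm long (along this point's x axis), 10 mm thick (y), 16 mm high, this point half-way up. z points up along the spindle. Below the bar lies a steel washer 38 mm across, its top 12.5 mm below this point; nothing stands beside or above the bar. At the start this point is 22 mm above the sleeve's top rim
- sleeve_center (a point): centre (on the axis, half-way up) of the worn abrasive sleeve: red-brown tube, 54 mm outer and 48 mm inner diameter, 80 mm high, 50 g; z is its axis. At the start it stands upright on the drum (45 mm rubber cylinder). Once free it slides straight up over the nut; the slack nut's top is 33 mm above its seated rim, so it must rise at least 120 mm to clear the nut
- bin: blue open waste bin, fixed to the bench, outside 130 x 130 mm and 100 mm high, wall 4 mm; origin at the centre of its underside, sides along its x and y axes
- sander_table (a joint): tilt (rad) of the sander's aluminium table: 0 level, positive when the edge nearest the robot hangs low; starts at 0.045 to 0.085. The table (260 x 300 x 10 mm, top 95 mm above the bench when level) is hinged along its far edge; the tilt knob moves it 0.015 rad per rad of knob, clockwise (from above) raising the near edge. It can be wound past level and stays where it is left
- tilt_knob_grip (a point): grip of the black tilt knob on a steel bridge at the table's near edge, on its vertical axis: a bar 42 mm long (along this point's x axis), 14 mm thick (y), 30 mm high, this point 9 mm below its top. It stands on a round disc 42 mm across whose top is 20 mm below this point. The knob stays at its height as it turns; stiff (0.06 N m)
- sander: the bobbin sander, fixed: green housing 250 x 290 mm, 55 mm high, the table above it, the drum standing up through a round hole at its centre. Origin on the bench under the spindle axis; x points to the table's hinge (far side), z up. The tilt knob's axis is 155 mm from the spindle, towards -x
- board: plywood drying board, fixed to the bench: 100 mm (its x) by 400 mm (its y), 12 mm thick. A dark batten 18 mm wide stands 10 mm above the board along its far (+x) edge, its face 32 mm from the board's middle line. Five lines cross the board, 80 mm apart; the first, red, is at the +y end, next to the sander. Origin at the centre of its underside
- mark0 (a point): place 1 of 5 on the drying board (the red line): the point on the board's surface where the centre of a disc comes that touches the batten (25.5 mm from the batten's face) and lies on the line; axes as the board's
- mark1 (a point): place 2 of 5 on the drying board (a black line): the point on the board's surface where the centre of a disc comes that touches the batten (25.5 mm from the batten's face) and lies on the line; axes as the board's
- mark2 (a point): place 3 of 5 on the drying board (a black line): the point on the board's surface where the centre of a disc comes that touches the batten (25.5 mm from the batten's face) and lies on the line; axes as the board's
- mark3 (a point): place 4 of 5 on the drying board (a black line): the point on the board's surface where the centre of a disc comes that touches the batten (25.5 mm from the batten's face) and lies on the line; axes as the board's
- mark4 (a point): place 5 of 5 on the drying board (a black line): the point on the board's surface where the centre of a disc comes that touches the batten (25.5 mm from the batten's face) and lies on the line; axes as the board's
- disc0_center (a point): a loose wooden disc, 50 mm across and 20 mm thick, lying flat on the bench at the start; this point is its centre, half-way up (10 mm over what it lies on); its z axis is the disc's axis. Three to five of the five discs are there; None for one that is absent
- disc1_center (a point): a loose wooden disc, 50 mm across and 20 mm thick, lying flat on the bench at the start; this point is its centre, half-way up (10 mm over what it lies on); its z axis is the disc's axis. Three to five of the five discs are there; None for one that is absent
- disc2_center (a point): a loose wooden disc, 50 mm across and 20 mm thick, lying flat on the bench at the start; this point is its centre, half-way up (10 mm over what it lies on); its z axis is the disc's axis. Three to five of the five discs are there; None for one that is absent
- disc3_center (a point): a loose wooden disc, 50 mm across and 20 mm thick, lying flat on the bench at the start; this point is its centre, half-way up (10 mm over what it lies on); its z axis is the disc's axis. Three to five of the five discs are there; None for one that is absent
- disc4_center (a point): a loose wooden disc, 50 mm across and 20 mm thick, lying flat on the bench at the start; this point is its centre, half-way up (10 mm over what it lies on); its z axis is the disc's axis. Three to five of the five discs are there; None for one that is absent
- glue: bystander: white glue bottle, 60 mm across, 140 mm high; origin at the centre of its underside
- mug: bystander: white mug, 80 mm across, 95 mm high; origin at the centre of its underside
- sanding_block: bystander: cork sanding block 65 x 110 x 35 mm; origin at the centre of its underside

How it is judged (in metres and radians):
On the way, in this order (a step that is already met when the one before it is completed fails the run):
1. the wing nut is slackened to 6.0 rad or more, the sleeve still on the drum (value of joint nut above 6 rad and horizontal distance between sleeve_center and nut_grip below 0.01 m), for 0.1 s.
2. the sleeve lies in the waste bin (x of sleeve_center in the frame of bin between -0.065 and 0.065 m and y of sleeve_center in the frame of bin between -0.065 and 0.065 m and z of sleeve_center in the frame of bin below 0.085 m), for 0.2 s.
At the end, for the whole second after the job is handed in: The nut stands at 6.0 rad or more; the sleeve rests in the waste bin; the table is within 0.012 rad (0.7 degrees) of level; every disc present lies flat and still on the board with its centre within 8 mm of a marked place, the places filled from the red line on without a gap (all of step 2 and value of joint nut above 6 rad and linear speed of each of sleeve, disc0, disc1, disc2, disc3, disc4 below 0.02 m/s and value of joint sander_table between -0.012 and 0.012 rad and (horizontal distance between disc0_center and mark0 below 0.008 m or horizontal distance between disc0_center and mark1 below 0.008 m or horizontal distance between disc0_center and mark2 below 0.008 m or horizontal distance between disc0_center and mark3 below 0.008 m or horizontal distance between disc0_center and mark4 below 0.008 m) and (horizontal distance between disc1_center and mark0 below 0.008 m or horizontal distance between disc1_center and mark1 below 0.008 m or horizontal distance between disc1_center and mark2 below 0.008 m or horizontal distance between disc1_center and mark3 below 0.008 m or horizontal distance between disc1_center and mark4 below 0.008 m) and (horizontal distance between disc2_center and mark0 below 0.008 m or horizontal distance between disc2_center and mark1 below 0.008 m or horizontal distance between disc2_center and mark2 below 0.008 m or horizontal distance between disc2_center and mark3 below 0.008 m or horizontal distance between disc2_center and mark4 below 0.008 m) and (horizontal distance between disc3_center and mark0 below 0.008 m or horizontal distance between disc3_center and mark1 below 0.008 m or horizontal distance between disc3_center and mark2 below 0.008 m or horizontal distance between disc3_center and mark3 below 0.008 m or horizontal distance between disc3_center and mark4 below 0.008 m) and (horizontal distance between disc4_center and mark0 below 0.008 m or horizontal distance between disc4_center and mark1 below 0.008 m or horizontal distance between disc4_center and mark2 below 0.008 m or horizontal distance between disc4_center and mark3 below 0.008 m or horizontal distance between disc4_center and mark4 below 0.008 m) and angle between the z axis of each of disc0_center, disc1_center, disc2_center, disc3_center, disc4_center and the z axis of board, either way round below 0.1 rad and z of each of disc0_center, disc1_center, disc2_center, disc3_center, disc4_center in the frame of board below 0.026 m and horizontal distance between any of disc0_center, disc1_center, disc2_center, disc3_center, disc4_center and mark0 below 0.008 m and horizontal distance between any of disc0_center, disc1_center, disc2_center, disc3_center, disc4_center and mark1 below 0.008 m and horizontal distance between any of disc0_center, disc1_center, disc2_center, disc3_center, disc4_center and mark2 below 0.008 m and (not (horizontal distance between any of disc0_center, disc1_center, disc2_center, disc3_center, disc4_center and mark4 below 0.008 m) or horizontal distance between any of disc0_center, disc1_center, disc2_center, disc3_center, disc4_center and mark3 below 0.008 m)); the robot touches nothing.
It fails at once if the wing nut is forced tighter (below -0.25 rad) (value of joint nut below -0.25 rad).
It fails at once if the glue bottle is shifted by more than 3 cm (distance of glue from where it was at the start of the episode above 0.03 m).
It fails at once if the mug is shifted by more than 3 cm (distance of mug from where it was at the start of the episode above 0.03 m).
It fails at once if the sanding block is shifted by more than 3 cm (distance of sanding_block from where it was at the start of the episode above 0.03 m).
Of disc0, disc1, disc2, disc3, disc4 only 3 to 5 are there at a start; the rules pass over those that are not, and their reading is None.
At some moment in a run one of disc0, disc1, disc2, disc3, disc4 may be knocked a few centimetres aside while the robot is not near it.
Once in a run the grip may slacken for a moment while it holds something.
It also fails if it takes over 210 s, if anything falls off the work surface, if the arm or the gripper's body presses on something with over 40 N, if the wrist force passes 120 N, or if a joint passes its speed limit or range.

ROBOT

A 6-joint arm with a two-finger parallel gripper is mounted at the origin on the work surface. World frame = base frame: x ahead of the robot, y to its left, z up, the work surface at z = 0. Lengths are in m, angles in degrees, forces in N, time in s.
With the tool pointing down it reaches from about 0.35 to 0.775 m from the base axis. Payload 7.3 kg.
Tool frame: the origin (TCP) lies midway between the tips of the shut fingers; the grasp point (between the pads) lies 19 mm behind it; z points along the fingers, y is the direction in which the jaws open and shut (so a half turn about z gives the same grasp; the last joint's range is limited). The gripper opens to 92 mm and grips with 3 to 60 N. Pads are 19 mm wide; open, the fingers measure 130 mm over their backs; the gripper's body (75 mm by 190 mm) begins 47 mm behind the grasp point.
Start: joints at [-74.485, 19.595, 87.324, -0, 73.075, -8.365], TCP at [0.213, -0.48, 0.227] pointing down, gripper open.
Joint ranges: [-145.02, 145.02], [-44.19, 115.74], [2.07, 154.8], [-57.11, 237.11], [16.16, 152.29], [-177.93, 177.93]. Speed limits (degrees/s): [147.25, 147.25, 180, 180, 180, 180].

INTERFACE

Orientations are given as a 3x3 rotation matrix whose columns are the frame's x, y, z axes.
In Python, from station import sensors, grab_frame, camera_params, env, look_for, spot_point gives the robot as it stands.
- The arm moves only by the tool jog_arm, never from a script. Its argument "targets" is a list of rows, each a list of 4 numbers: the shift along the world's x, y, z in mm, then the turn about the world's z in rad. A call has 1 to 5 rows; each row shifts and turns the commanded pose from where the row before left it; what a row does not reach is not made up. A row lasts 1/8 s, in which the tool goes at most 62.5 mm and 10.7 degrees, less where a joint would pass 70% of its speed; a pose out of reach is approached as far as the arm can. A call with a gripper value outside its range is refused whole. "grip" is the finger opening in mm, from 0 to 91.8, set as the call begins (left out, the last holds). The fingers move at their own pace and stop on an object; "newtons" is the grip in N (left out, the last holds). Time passes only in rows, so rows that do not move let the fingers close. It gives the time, the measured TCP pose, the force and the opening at its end, in the units of the state.
- sensors.sense(): the state, without advancing time (a new reading comes with each control period).
- grab_frame(name): name is "scene" or "top" or "wrist"; returns (picture, depth): 480x640x3 uint8, red, green, blue; 480x640 float32, m along the optical axis (not along the pixel's ray), 0 where there is no reading.
- camera_params(name): a dict with "K" (3x3 intrinsics, pixels), "R" (3x3) and "t" (3): a world point X has camera coordinates R X + t; the wrist camera has in their place "tool_from_camera" (4x4, takes a point from camera to tool coordinates, whose origin is the TCP and whose axes are the flange's). Camera axes: x right, y down, z forward; pixel columns grow to the right and rows downward; lengths in m; the calibration is good to about 2 mm. A picture is of the moment at which its call begins: read the wrist's pose just before it. camera_params takes no time and is no camera call.
- env.job_done(): hands the job in, once; it reports no verdict.
Trained networks look in the newest picture that a camera, given by its name, has taken for a name from the list of things; names that differ only in an ending like _2 or _b are one class to them, and where a whole thing is asked for, a point or a joint stands for the part that bears it (a point fixed in the world has none). Each returns a list of dicts, best first, with "confidence" (0 to 1); they miss things now and then, are a little off and sometimes report something else, mostly with a low value. They report only what shows in the picture. A call takes as long as a camera call.
- look_for(camera, target): "at" ([x, y, z] in m, in the coordinates of the camera as it stood for that picture, good to about 4 mm: the middle of the surface that is visible of it).
- spot_point(camera, target): "at" ([x, y, z] in m, in the coordinates of the camera as it stood for that picture, good to about 4 mm: a listed point, or the origin of a listed thing).
The state is a dict: "t": time; "qpos": joint angles; "qd": joint speeds; "effort": joint torques, N m; "position": TCP position; "orientation": TCP orientation; "force": force on the tool from outside, world axes, zero at the start; "wrist_torque": the same for the moment, N m; "opening": finger opening in m.
Only numpy, scipy, OpenCV 4.12 (cv2) and the standard library are available. Lean on these libraries where they do the work, as an engineer would, in place of code of your own. Each camera call takes 0.05 s, during which the arm holds its last target.

## Working session

There is one attempt and no reset: what is moved stays moved. The work goes in short steps, Python scripts to look and compute and a tool call to move; the robot and the scene stay as the last step left them, time stands still between calls to the robot, and variables do not carry over. Pictures are saved under pics/ and viewed, and the job is handed in when it is done.

Besides the shell and the picture viewer there is one more tool, called after "Emit:" by a JSON object that holds its "name" and its "arguments". jog_arm: Moves the arm, as the interface text tells. Its arguments: {"type":"object","properties":{"targets":{"type":"array"},"grip":{"type":"number"},"newtons":{"type":"number"}},"required":["targets"]}

```bash
ls; mkdir -p pics
cat > h.py <<'E'
import numpy as np, cv2
from station import sensors, grab_frame, camera_params, env, look_for, spot_point
def w(cam,p,s=None):
    c=camera_params(cam); p=np.array(p,float)
    if 'R' in c: return np.array(c['R']).T@(p-np.array(c['t']))
    T=np.array(c['tool_from_camera']); q=T[:3,:3]@p+T[:3,3]
    s=s or sensors.sense()
    return np.array(s['orientation'])@q+np.array(s['position'])
def save(cam,n):
    im,d=grab_frame(cam); cv2.imwrite('pics/'+n,im[:,:,::-1]); return im,d
def world_depth(cam,d,s=None):
    c=camera_params(cam);K=np.array(c['K']);v,u=np.mgrid[:d.shape[0],:d.shape[1]]
    P=np.stack([(u-K[0,2])/K[0,0]*d,(v-K[1,2])/K[1,1]*d,d],-1)
    if 'R' in c: return (P-np.array(c['t']))@np.array(c['R'])
    T=np.array(c['tool_from_camera']);s=s or sensors.sense()
    P=P@T[:3,:3].T+T[:3,3]
    return P@np.array(s['orientation']).T+np.array(s['position'])
E
python3 - <<'E'
from h import *
print(sensors.sense())
for c in ['scene','top']:
    save(c,c+'0.png')
    for t in ['nut_grip','sleeve_center','bin','tilt_knob_grip','sander','board','mark0','mark4','disc0_center','glue','mug','sanding_block']:
        for r in spot_point(c,t)[:6]: print(c,t,round(r['confidence'],2),w(c,r['at']).round(3), [k for k in r])
E
```

```text
pics
{'t': 0.0, 'qpos': array([-7.44860419e+01,  1.96387742e+01,  8.73794427e+01, -9.09048678e-04,
        7.30749212e+01, -8.36562853e+00]), 'qd': array([ 0.10530195, -0.04551175,  0.03376434,  0.00960284,  0.01005138,
       -0.00885245]), 'effort': array([ 9.98138858e-04, -4.31250143e+01, -2.44216973e+01,  7.18521327e-02,
        5.60707622e-02, -1.23566715e-04]), 'position': array([ 0.21242487, -0.47963724,  0.22601032]), 'orientation': array([[ 9.14396416e-01,  4.04819703e-01, -4.49421004e-04],
       [ 4.04819892e-01, -9.14395109e-01,  1.56227964e-03],
       [ 2.21493211e-04, -1.61047747e-03, -9.99998679e-01]]), 'force': array([ 0.33989227, -0.69641387,  0.5772046 ]), 'wrist_torque': array([-0.02114779,  0.00304265,  0.01166848]), 'opening': 0.09200006226996647}
scene nut_grip 0.48 [0.562 0.284 0.201] ['at', 'confidence']
scene sleeve_center 0.78 [0.56  0.282 0.136] ['at', 'confidence']
scene bin 0.92 [ 0.68  -0.012  0.002] ['at', 'confidence']
scene bin 0.71 [ 0.481 -0.348  0.014] ['at', 'confidence']
scene tilt_knob_grip 0.64 [0.408 0.302 0.149] ['at', 'confidence']
scene sa
[... 1814 characters left out ...]
7 [ 0.486 -0.347  0.008] ['at', 'confidence']
top mark4 0.91 [ 0.682 -0.213  0.01 ] ['at', 'confidence']
top mark4 0.72 [ 0.676 -0.011 -0.   ] ['at', 'confidence']
top mark4 0.68 [ 0.548 -0.304  0.01 ] ['at', 'confidence']
top mark4 0.67 [ 0.62  -0.263  0.009] ['at', 'confidence']
top mark4 0.57 [ 0.422 -0.399  0.016] ['at', 'confidence']
top disc0_center 0.52 [0.411 0.304 0.147] ['at', 'confidence']
top glue 0.94 [ 0.297  0.406 -0.004] ['at', 'confidence']
top glue 0.58 [ 0.422 -0.156  0.006] ['at', 'confidence']
top mug 0.83 [ 0.527  0.54  -0.001] ['at', 'confidence']
top mug 0.38 [ 0.669 -0.353 -0.003] ['at', 'confidence']
top sanding_block 0.87 [ 0.669 -0.355 -0.001] ['at', 'confidence']
```

View pics/top0.png

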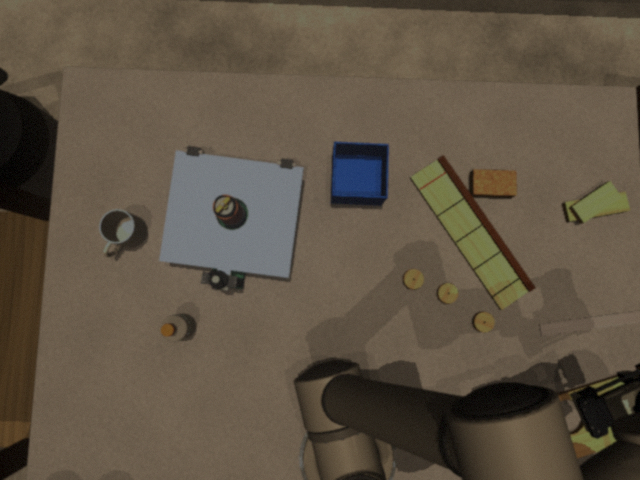

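View pics/scene0.png

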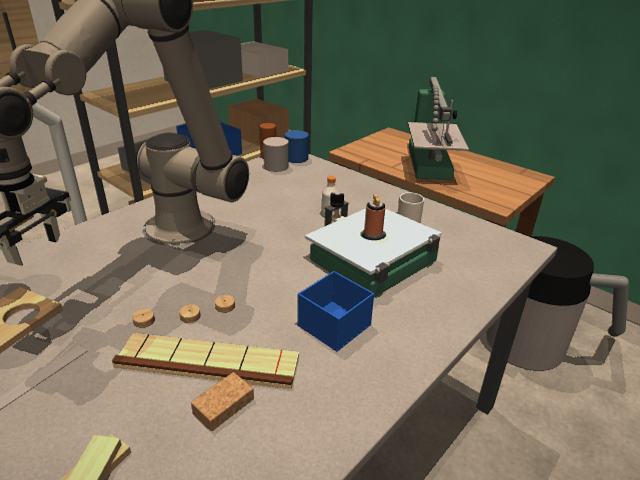

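Emit:
{"name": "jog_arm", "arguments": {"targets": [[40,40,40,0],[40,45,40,0],[40,50,40,0],[40,50,0,0],[40,50,0,0]]}}

```text
t: 1.92
position: [0.3954, -0.2646, 0.3311]
orientation: [[0.915, 0.404, 0.001], [0.404, -0.915, -0.001], [0.001, 0.001, -1.0]]
force: [0.9, -0.7, -0.1]
opening: 0.0918
```

Emit:
{"name": "jog_arm", "arguments": {"targets": [[10,60,0,0],[10,60,0,0],[10,60,0,0],[10,60,0,0],[10,60,0,0]]}}

```text
t: 2.55
position: [0.4445, 0.0359, 0.3308]
orientation: [[0.914, 0.405, 0.001], [0.405, -0.914, -0.0], [0.001, 0.001, -1.0]]
force: [1.3, 0.4, 1.0]
opening: 0.0919
```

Emit:
{"name": "jog_arm", "arguments": {"targets": [[5,50,0,0],[5,50,0,0],[0,50,0,0],[0,20,0,0],[0,0,0,0]]}}

```text
t: 3.18
position: [0.4541, 0.2051, 0.3303]
orientation: [[0.913, 0.407, -0.0], [0.407, -0.913, -0.0], [-0.0, 0.0, -1.0]]
force: [-0.2, 0.0, -0.1]
opening: 0.0917
```

Run:
```python
from h import *
print(sensors.sense()['qpos'].round(1),np.array(camera_params('wrist')['tool_from_camera']).round(3))
im,d=save('top','top1.png'); cv2.imwrite('pics/top1c.png',cv2.resize(im[300:480,300:640,::-1],None,fx=2,fy=2))
cv2.imwrite('pics/top1n.png',cv2.resize(im[180:300,150:310,::-1],None,fx=4,fy=4,interpolation=2))
for r in spot_point('top','disc0_center')[:6]: print(round(r['confidence'],2),w('top',r['at']).round(3))
save('wrist','w1.png')
for t in ['nut_grip','sleeve_center','tilt_knob_grip','sander']:
    for r in spot_point('wrist',t)[:2]: print(t,round(r['confidence'],2),w('wrist',r['at']).round(3))
```

```text
[15.5 13.3 79.9 -0.  86.9 81.5] [[-0.    -0.958 -0.287  0.078]
 [ 1.    -0.     0.001 -0.   ]
 [-0.001 -0.287  0.958 -0.158]
 [ 0.     0.     0.     1.   ]]
nut_grip 0.67 [0.566 0.284 0.202]
tilt_knob_grip 0.95 [0.407 0.307 0.148]
tilt_knob_grip 0.38 [0.3   0.404 0.002]
sander 0.86 [0.566 0.288 0.001]
```

View pics/w1.png

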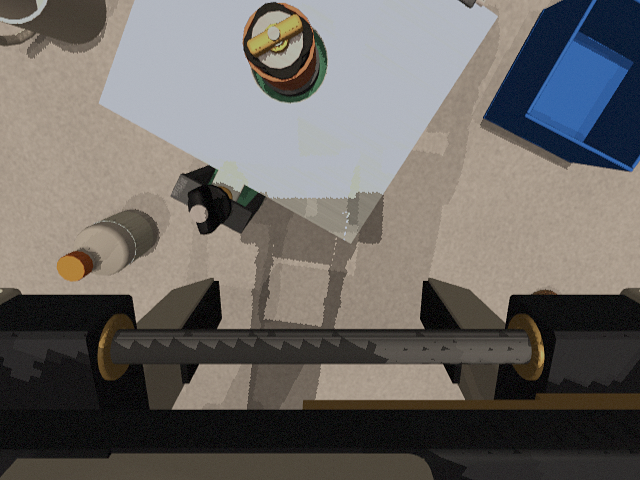

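View pics/top1.png

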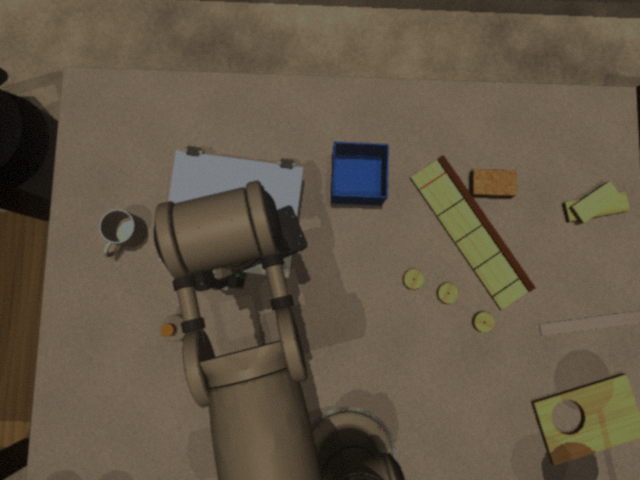

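```bash
cat >> h.py <<'E'
def bar(cam,zlo,zhi,c,r,s=None,d=None):
    s=s or sensors.sense()
    if d is None: im,d=grab_frame(cam)
    P=world_depth(cam,d,s)
    m=(d>0)&(P[...,2]>zlo)&(P[...,2]<zhi)&(np.hypot(P[...,0]-c[0],P[...,1]-c[1])<r)
    Q=P[m]; rr=cv2.minAreaRect((Q[:,:2]*1000).astype(np.float32))
    C=np.cov(Q[:,:2].T); e,v=np.linalg.eigh(C)
    return len(Q),Q.mean(0).round(4),rr,np.degrees(np.arctan2(v[1,1],v[0,1])).round(1),np.percentile(Q[:,2],[2,50,98]).round(4)
E
python3 - <<'E'
from h import *
s=sensors.sense();im,d=grab_frame('wrist')
for lo in (.195,.2,.203): print(bar('wrist',lo,.23,(.565,.285),.035,s,d))
for lo in (.14,.15): print(bar('wrist',lo,.2,(.407,.305),.035,s,d))
P=world_depth('wrist',d,s)
m=(d>0)&(abs(P[...,2]-.085)<.02)
Q=P[m];A=np.c_[Q[:,:2],np.ones(len(Q))]
for _ in range(3):
    k,*_r=np.linalg.lstsq(A,Q[:,2],rcond=None); g=abs(A@k-Q[:,2])<.003; A=A[g];Q=Q[g]
print(k,len(Q))
print(cv2.minAreaRect((Q[:,:2]*1000).astype(np.float32)))
E
```

```text
(1251, array([0.5635, 0.2851, 0.2059]), ((564.3053588867188, 286.0233459472656), (17.104446411132812, 39.6264762878418), 63.874420166015625), np.float64(140.8), array([0.1963, 0.2074, 0.211 ]))
(1060, array([0.5638, 0.2855, 0.2074]), ((564.054931640625, 286.129150390625), (11.093827247619629, 39.89923858642578), 49.507301330566406), np.float64(140.8), array([0.2011, 0.2077, 0.2111]))
(995, array([0.564 , 0.2857, 0.2078]), ((564.311279296875, 286.3944396972656), (10.506943702697754, 39.936492919921875), 50.47568893432617), np.float64(140.8), array([0.2039, 0.2078, 0.2111]))
(924, array([0.4125, 0.3015, 0.1545]), ((410.2378234863281, 302.8375549316406), (41.9465217590332, 16.65641975402832), 32.61928176879883), np.float64(-143.9), array([0.1411, 0.1563, 0.1595]))
(757, array([0.4118, 0.3021, 0.1565]), ((410.22698974609375, 302.8305969238281), (41.92076110839844, 16.65641975402832), 32.61927795410156), np.float64(-143.9), array([0.1511, 0.1568, 0.1596]))
[ 0.05251651 -0.0050235   0.05887011] 42678
((520.4682006835938, 220.08187866210938), (238.66094970703125, 628.1708984375), 23.30376434326172)
```

Emit:
{"name": "jog_arm", "arguments": {"targets": [[20,15,0,0.18],[20,15,0,0.18],[20,15,0,0.18],[20,15,0,0.18],[20,15,0,0.18]]}}

```text
t: 4.2
position: [0.5552, 0.2789, 0.3305]
orientation: [[0.246, 0.969, 0.0], [0.969, -0.246, -0.0], [-0.0, 0.0, -1.0]]
force: [0.0, 0.2, 0.1]
opening: 0.092
```

Emit:
{"name": "jog_arm", "arguments": {"targets": [[10,6,0,0.18],[0,0,0,0.18],[0,0,-20,0.18],[0,0,-20,0.18],[0,0,-20,0.18]]}}

```text
t: 4.82
position: [0.5646, 0.2844, 0.2699]
orientation: [[-0.606, 0.795, 0.0], [0.795, 0.606, 0.0], [-0.0, 0.0, -1.0]]
force: [0.7, 0.2, 0.3]
opening: 0.0918
```

Emit:
{"name": "jog_arm", "arguments": {"targets": [[0,0,-20,0.18],[0,0,0,0.06],[0,0,0,0]]}}

```text
t: 5.2
position: [0.5646, 0.2845, 0.2504]
orientation: [[-0.774, 0.634, -0.0], [0.634, 0.774, -0.0], [0.0, -0.0, -1.0]]
force: [-0.1, -0.3, 0.2]
opening: 0.0914
```

Run:
```python
from h import *
s=sensors.sense();im,d=save('wrist','w2.png')
print(s['position'],s['orientation'].round(3),s['qpos'].round(1))
for lo in (.195,.2,.203): print(bar('wrist',lo,.23,(.565,.285),.035,s,d))
```

```text
[0.56460012 0.28450842 0.25038148] [[-0.774  0.634 -0.   ]
 [ 0.634  0.774 -0.   ]
 [ 0.    -0.    -1.   ]] [ 19.8  30.4  66.4   0.   83.2 -30.9]
(1390, array([0.5627, 0.288 , 0.2061]), ((563.9312133789062, 286.80877685546875), (17.35650062561035, 38.881587982177734), 64.11771392822266), np.float64(140.9), array([0.1967, 0.2077, 0.2108]))
(1167, array([0.5629, 0.2879, 0.2077]), ((564.1073608398438, 287.00311279296875), (11.63314437866211, 39.45462417602539), 50.75053405761719), np.float64(140.9), array([0.201 , 0.208 , 0.2109]))
(1118, array([0.5631, 0.2877, 0.208 ]), ((563.9649047851562, 286.83526611328125), (9.553034782409668, 39.437068939208984), 51.090354919433594), np.float64(141.0), array([0.2051, 0.208 , 0.2109]))
```

View pics/w2.png

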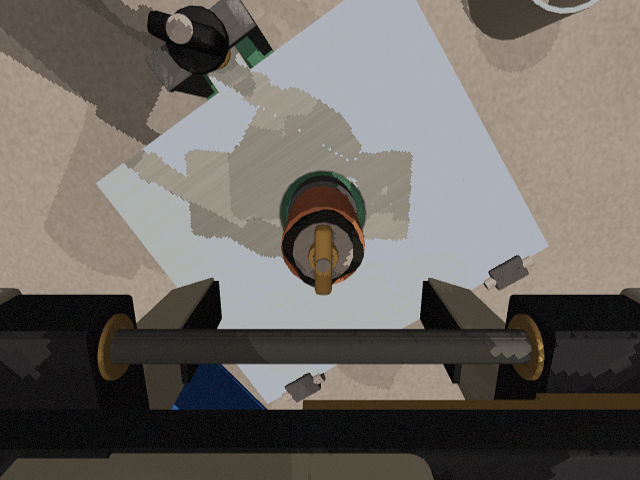

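Emit:
{"name": "jog_arm", "arguments": {"targets": [[-0.5,2,-30,0],[0,0,-18,0],[0,0,-10,0],[0,0,0,0]]}}

```text
t: 5.75
position: [0.5639, 0.2868, 0.1923]
orientation: [[-0.774, 0.633, -0.0], [0.633, 0.774, -0.0], [0.0, -0.0, -1.0]]
force: [0.1, 0.7, 0.5]
opening: 0.0916
```

Emit:
{"name": "jog_arm", "arguments": {"targets": [[0,0,0,0],[0,0,0,0],[0,0,0,0],[0,0,0,0]], "grip": 0, "newtons": 40}}

```text
t: 6.25
position: [0.564, 0.2869, 0.1928]
orientation: [[-0.775, 0.633, 0.0], [0.633, 0.775, 0.0], [-0.0, 0.0, -1.0]]
force: [0.3, 0.0, -0.7]
opening: 0.0562
```

Run:
```python
from h import *
s=sensors.sense();print(s['position'],s['opening'],s['force'],s['wrist_torque'])
```

```text
[0.56399482 0.28694218 0.19275442] 0.05616693281665136 [ 0.31159178  0.0449157  -0.67337628] [ 0.05307304 -0.10683897 -0.03355776]
```

Fingers take about 1.2 s for this stroke.

Emit:
{"name": "jog_arm", "arguments": {"targets": [[0,0,0,0],[0,0,0,0],[0,0,0,0],[0,0,0,0],[0,0,0,0]]}}

```text
t: 6.88
position: [0.5639, 0.2869, 0.1925]
orientation: [[-0.775, 0.633, -0.0], [0.633, 0.775, -0.0], [0.0, -0.0, -1.0]]
force: [0.4, 0.4, 0.1]
opening: 0.0154
```

Emit:
{"name": "jog_arm", "arguments": {"targets": [[0,0,0,0],[0,0,0,-0.1]]}}

```text
t: 7.12
position: [0.5639, 0.2869, 0.1926]
orientation: [[-0.706, 0.708, 0.0], [0.708, 0.706, 0.0], [-0.0, 0.0, -1.0]]
force: [-0.3, -0.6, -0.0]
opening: 0.0154
```

Run:
```python
from h import *
s=sensors.sense();im,d=save('wrist','w3.png')
print(s['wrist_torque'],s['opening'],bar('wrist',.2,.23,(.564,.287),.022,s,d))
```

```text
[ 0.04396828 -0.13928056  0.06001799] 0.015373263103735756 (3136, array([0.5576, 0.2935, 0.2112]), ((559.9821166992188, 293.9647521972656), (32.032371520996094, 28.527095794677734), 77.12899780273438), np.float64(-135.5), array([0.2009, 0.2085, 0.2286]))
```

View pics/w3.png

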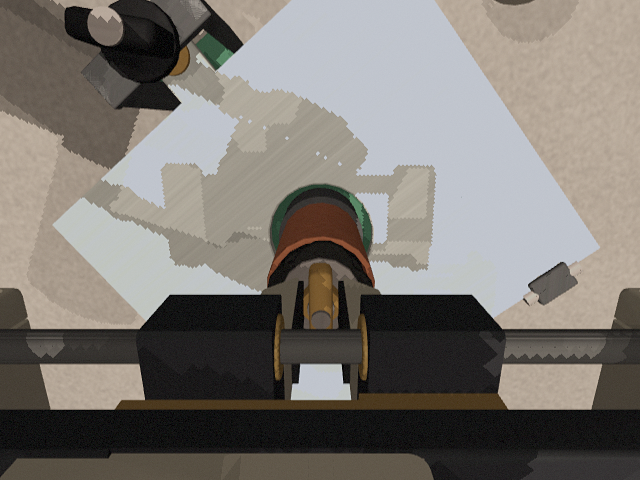

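Emit:
{"name": "jog_arm", "arguments": {"targets": [[0,0,0,-0.18],[0,0,0,-0.18],[0,0,0.5,-0.18],[0,0,0,-0.18],[0,0,0,-0.18]]}}

```text
t: 7.8
position: [0.5646, 0.2871, 0.193]
orientation: [[0.118, 0.993, 0.002], [0.993, -0.118, 0.001], [0.001, 0.002, -1.0]]
force: [1.7, 0.3, -0.8]
opening: 0.016
```

Run:
```python
from h import *
s=sensors.sense();im,d=save('wrist','w4.png')
print(s['wrist_torque'],s['opening'],s['qpos'].round(1))
```

```text
[ 0.08232661 -0.53825703  0.08802781] 0.015995241156804854 [20.  32.5 71.8 -0.  75.6 26.8]
```

View pics/w4.png

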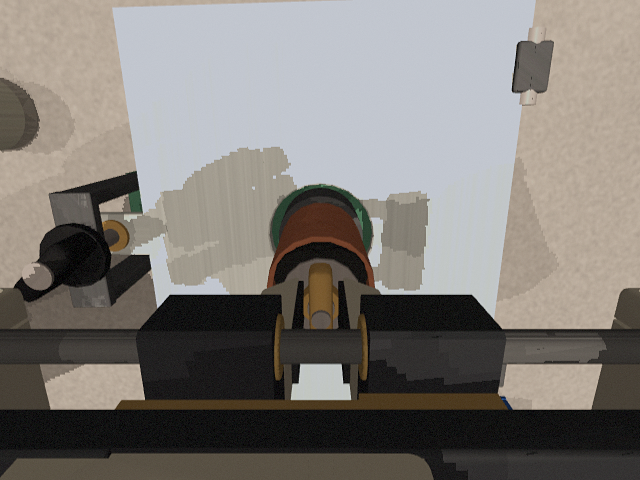

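Emit:
{"name": "jog_arm", "arguments": {"targets": [[0,0,0,-0.18],[0,0,0.5,-0.18],[0,0,0,-0.18],[0,0,0,-0.18],[0,0,0,-0.18]]}}

```text
t: 8.48
position: [0.5651, 0.2868, 0.1935]
orientation: [[0.85, 0.527, 0.003], [0.527, -0.85, -0.0], [0.002, 0.001, -1.0]]
force: [4.3, -0.1, -1.7]
opening: 0.0157
```

Emit:
{"name": "jog_arm", "arguments": {"targets": [[0,0,0,-0.18],[0,0,0.5,-0.18],[0,0,0,-0.18],[0,0,0,-0.18],[0,0,0,-0.18]]}}

```text
t: 9.1
position: [0.5652, 0.2861, 0.194]
orientation: [[0.941, -0.338, 0.002], [-0.338, -0.941, -0.001], [0.003, 0.0, -1.0]]
force: [4.5, -2.2, -0.8]
opening: 0.0157
```

Emit:
{"name": "jog_arm", "arguments": {"targets": [[0,0,0.5,-0.18],[0,0,0,-0.18],[0,0,0,-0.18],[0,0,0,0]]}}

```text
t: 9.6
position: [0.5649, 0.2858, 0.1943]
orientation: [[0.636, -0.772, 0.001], [-0.772, -0.636, -0.002], [0.002, -0.0, -1.0]]
force: [4.2, -2.4, -2.3]
opening: 0.0156
```

Run:
```python
from h import *
s=sensors.sense();im,d=save('wrist','w5.png')
print(s['wrist_torque'],s['opening'],s['qpos'].round(1))
```

```text
[-0.44927473 -0.72422843 -0.04659738] 0.015640837352171567 [ 2.000e+01  3.240e+01  7.170e+01 -1.000e-01  7.580e+01  1.605e+02]
```

View pics/w5.png

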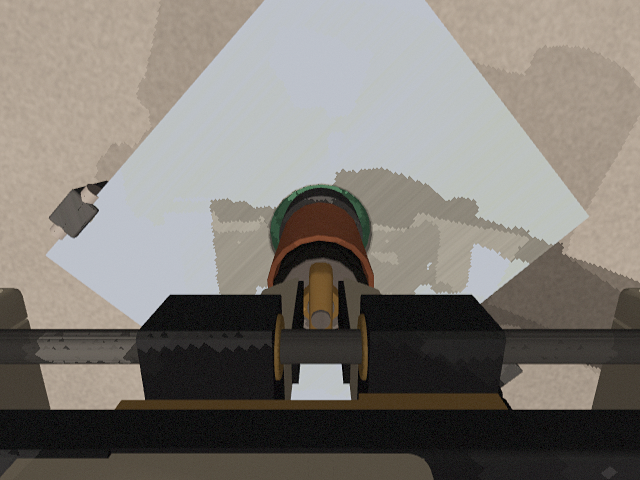

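Emit:
{"name": "jog_arm", "arguments": {"targets": [[0,0,0,0],[0,0,0,0],[0,0,0,0],[0,0,0,0],[0,0,0,0]], "grip": 66}}

```text
t: 10.28
position: [0.5639, 0.2871, 0.1945]
orientation: [[0.635, -0.772, -0.0], [-0.772, -0.635, -0.0], [-0.0, 0.0, -1.0]]
force: [-0.6, -0.2, -0.4]
opening: 0.0609
```

Emit:
{"name": "jog_arm", "arguments": {"targets": [[0,0,0,0],[0,0,0,0.18],[0,0,0,0.18],[0,0,0,0.18],[0,0,0,0.18]]}}

```text
t: 10.9
position: [0.5639, 0.2869, 0.1945]
orientation: [[0.988, -0.157, -0.0], [-0.157, -0.988, -0.0], [-0.0, 0.0, -1.0]]
force: [0.5, 0.3, 0.3]
opening: 0.0663
```

Emit:
{"name": "jog_arm", "arguments": {"targets": [[0,0,0,0.18],[0,0,0,0.18],[0,0,0,0.18],[0,0,0,0.18],[0,0,0,0.18]]}}

```text
t: 11.52
position: [0.5639, 0.287, 0.1945]
orientation: [[0.737, 0.676, 0.0], [0.676, -0.737, -0.0], [0.0, 0.0, -1.0]]
force: [-0.2, 0.3, -0.4]
opening: 0.0659
```

Emit:
{"name": "jog_arm", "arguments": {"targets": [[0,0,0,0.18],[0,0,0,0.18],[0,0,0,0.18],[0,0,0,0.18],[0,0,0,0.18]]}}

```text
t: 12.15
position: [0.5639, 0.2869, 0.1945]
orientation: [[-0.072, 0.997, 0.0], [0.997, 0.072, 0.0], [0.0, 0.0, -1.0]]
force: [0.0, -0.2, -0.6]
opening: 0.0661
```

Emit:
{"name": "jog_arm", "arguments": {"targets": [[0,0,0,0.18],[0,0,0,0.18],[0,0,0,0.18],[0,0,0,0.08],[0,0,0,0]]}}

```text
t: 12.78
position: [0.5639, 0.2869, 0.1945]
orientation: [[-0.633, 0.774, 0.0], [0.774, 0.633, 0.0], [0.0, 0.0, -1.0]]
force: [-0.4, -0.0, -0.3]
opening: 0.066
```

Run:
```python
from h import *
s=sensors.sense();im,d=save('wrist','w6.png')
print(s['wrist_torque'],s['opening'],s['qpos'].round(1),s['position'],s['orientation'].round(3))
for lo in (.205,.207): print(bar('wrist',lo,.215,(.564,.2865),.022,s,d))
```

```text
[ 0.0303534  -0.09010765  0.01818647] 0.06602230313897206 [ 20.   32.4  71.7   0.   75.9 -19.2] [0.5639281  0.28691268 0.1944925 ] [[-0.633  0.774  0.   ]
 [ 0.774  0.633  0.   ]
 [ 0.     0.    -1.   ]]
(1377, array([0.5591, 0.2931, 0.2096]), ((560.07421875, 291.7548828125), (9.882061004638672, 27.41616439819336), 39.71062469482422), np.float64(129.7), array([0.206 , 0.2096, 0.2127]))
(1288, array([0.5593, 0.2929, 0.2098]), ((559.7315063476562, 292.1878967285156), (9.821870803833008, 26.204509735107422), 39.615970611572266), np.float64(129.6), array([0.2073, 0.2097, 0.2127]))
```

View pics/w6.png

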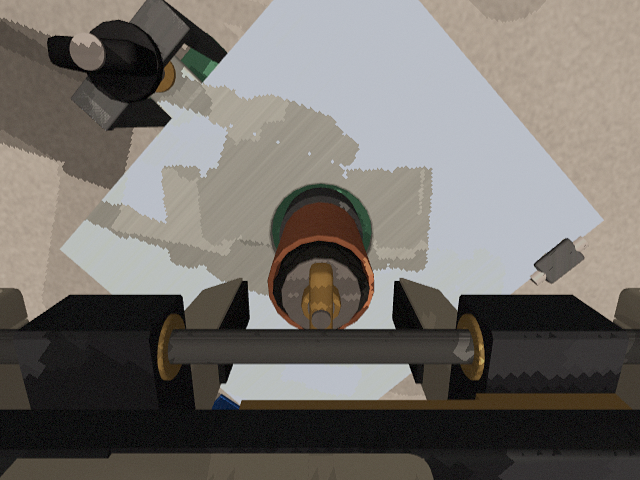

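Emit:
{"name": "jog_arm", "arguments": {"targets": [[0,0,0,0],[0,0,0,0],[0,0,0,0],[0,0,0,0],[0,0,0,0]], "grip": 0, "newtons": 40}}

```text
t: 13.45
position: [0.5639, 0.2869, 0.1945]
orientation: [[-0.633, 0.774, 0.0], [0.774, 0.633, 0.0], [-0.0, 0.0, -1.0]]
force: [0.5, -0.6, -0.4]
opening: 0.0206
```

Emit:
{"name": "jog_arm", "arguments": {"targets": [[0,0,0,0],[0,0,0,0],[0,0,0,-0.18],[0,0,0,-0.18],[0,0,0.5,-0.18]]}}

```text
t: 14.08
position: [0.5644, 0.2871, 0.1949]
orientation: [[-0.14, 0.99, 0.001], [0.99, 0.14, 0.0], [0.0, 0.001, -1.0]]
force: [2.5, 1.9, -2.6]
opening: 0.0157
```

Emit:
{"name": "jog_arm", "arguments": {"targets": [[0,0,0,-0.18],[0,0,0,-0.18],[0,0,0,-0.18],[0,0,0.5,-0.18],[0,0,0,-0.18]]}}

```text
t: 14.7
position: [0.565, 0.2869, 0.1953]
orientation: [[0.689, 0.725, 0.002], [0.725, -0.689, 0.0], [0.002, 0.002, -1.0]]
force: [4.5, 0.2, -2.4]
opening: 0.0159
```

Emit:
{"name": "jog_arm", "arguments": {"targets": [[0,0,0,-0.18],[0,0,0,-0.18],[0,0,0,-0.18],[0,0,0.5,-0.18],[0,0,0,-0.18]]}}

```text
t: 15.32
position: [0.5652, 0.2863, 0.1958]
orientation: [[0.996, -0.089, 0.002], [-0.089, -0.996, -0.001], [0.002, 0.001, -1.0]]
force: [6.2, -1.7, -2.7]
opening: 0.0156
```

Emit:
{"name": "jog_arm", "arguments": {"targets": [[0,0,0,-0.18],[0,0,0,-0.18],[0,0,0,-0.18],[0,0,0.5,-0.18],[0,0,0,-0.18]]}}

```text
t: 15.95
position: [0.5649, 0.2857, 0.1962]
orientation: [[0.549, -0.836, 0.001], [-0.836, -0.549, -0.002], [0.002, 0.0, -1.0]]
force: [3.4, -3.6, -2.3]
opening: 0.0158
```

Run:
```python
from h import *
s=sensors.sense();im,d=save('wrist','w7.png')
print(s['wrist_torque'],s['opening'],s['qpos'].round(1))
```

```text
[-0.47893362 -0.60878464  0.10212354] 0.015844448285666394 [ 2.000e+01  3.240e+01  7.150e+01 -1.000e-01  7.610e+01  1.667e+02]
```

View pics/w7.png

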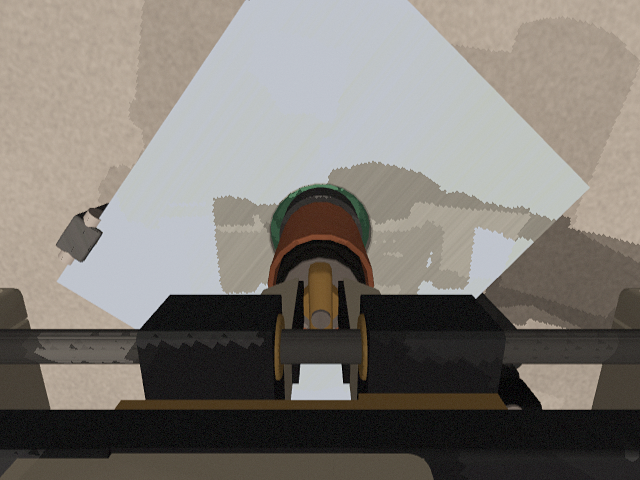

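Emit:
{"name": "jog_arm", "arguments": {"targets": [[0,0,0,-0.1],[0,0,0,0]]}}

```text
t: 16.25
position: [0.5648, 0.2857, 0.1963]
orientation: [[0.469, -0.883, 0.001], [-0.883, -0.469, -0.002], [0.002, -0.0, -1.0]]
force: [4.3, -4.6, -1.9]
opening: 0.0157
```

Emit:
{"name": "jog_arm", "arguments": {"targets": [[0,0,0,0],[0,0,0,0],[0,0,0,0],[0,0,0,0],[0,0,0,0]], "grip": 80}}

```text
t: 16.88
position: [0.5639, 0.287, 0.1966]
orientation: [[0.469, -0.883, -0.0], [-0.883, -0.469, 0.0], [-0.0, 0.0, -1.0]]
force: [-0.3, -0.1, -0.4]
opening: 0.0611
```

Emit:
{"name": "jog_arm", "arguments": {"targets": [[0,0,10,0],[0,0,20,0.1],[0,0,20,0.18],[-10,0,20,0.18],[-10,0,10,0.18]]}}

```text
t: 17.5
position: [0.5442, 0.2871, 0.2786]
orientation: [[0.906, -0.423, 0.003], [-0.423, -0.906, 0.001], [0.002, -0.002, -1.0]]
force: [-0.1, -0.0, 0.2]
opening: 0.08
```

Emit:
{"name": "jog_arm", "arguments": {"targets": [[-10,0,0,0.18],[-10,0,0,0.18],[0,0,0,0.09],[0,0,0,0]]}}

```text
t: 18.0
position: [0.524, 0.287, 0.2774]
orientation: [[1.0, 0.006, 0.001], [0.006, -1.0, 0.0], [0.001, -0.0, -1.0]]
force: [-0.1, -1.0, -0.4]
opening: 0.0802
```

Run:
```python
from h import *
s=sensors.sense();im,d=save('wrist','w8.png')
print(s['position'],s['opening'],s['orientation'].round(3))
for lo in (.2,.205,.207): print(bar('wrist',lo,.225,(.564,.2865),.025,s,d))
print(bar('wrist',.165,.181,(.564,.2865),.033,s,d))
for t in ['sleeve_center','nut_grip','bin']:
    for r in spot_point('wrist',t)[:2]: print(t,r['confidence'],w('wrist',r['at']).round(4))
```

```text
[0.52399695 0.28701102 0.27739151] 0.0802285761672056 [[ 1.     0.006  0.001]
 [ 0.006 -1.     0.   ]
 [ 0.001 -0.    -1.   ]]
(1302, array([0.5654, 0.2866, 0.2098]), ((564.4625244140625, 286.45648193359375), (17.013700485229492, 39.196434020996094), 41.06623840332031), np.float64(118.1), array([0.2005, 0.211 , 0.2143]))
(1116, array([0.565 , 0.2865, 0.2112]), ((564.3377685546875, 286.5700988769531), (10.268132209777832, 39.84845733642578), 28.316293716430664), np.float64(118.1), array([0.2068, 0.2112, 0.2144]))
(1091, array([0.5649, 0.2864, 0.2113]), ((564.3377685546875, 286.5700988769531), (10.268132209777832, 39.84845733642578), 28.316293716430664), np.float64(118.1), array([0.2082, 0.2113, 0.2144]))
(1704, array([0.5669, 0.286 , 0.1774]), ((564.4793701171875, 286.37109375), (52.98405075073242, 53.35244369506836), 63.227962493896484), np.float64(-136.1), array([0.1681, 0.178 , 0.18  ]))
nut_grip 0.81 [0.5642 0.2899 0.204 ]
bin 0.91 [ 0.6794 -0.0146  0.0017]
```

View pics/w8.png

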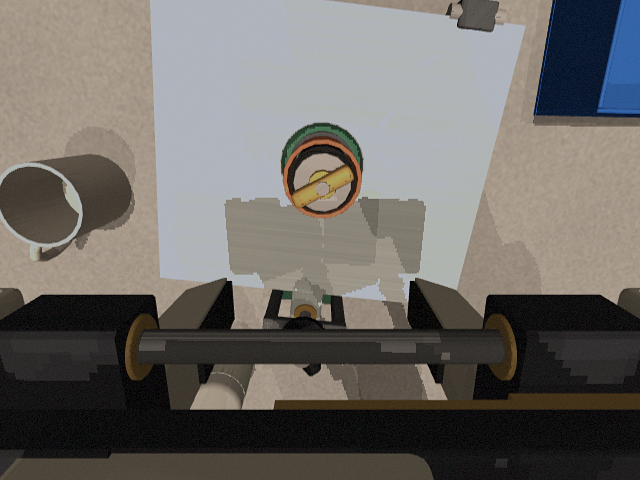

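Emit:
{"name": "jog_arm", "arguments": {"targets": [[25,0,0,0],[15,0,-30,0],[0,0,-40,0],[0,0,-35,0],[0,0,-20,0]]}}

```text
t: 18.82
position: [0.5632, 0.2865, 0.1492]
orientation: [[1.0, 0.006, -0.003], [0.006, -1.0, -0.001], [-0.003, 0.001, -1.0]]
force: [-0.2, -0.0, 0.1]
opening: 0.0796
```

Emit:
{"name": "jog_arm", "arguments": {"targets": [[0,0,0,0],[0,0,0,0],[0,0,0,0],[0,0,0,0],[0,0,0,0]], "grip": 30, "newtons": 20}}

```text
t: 19.45
position: [0.5645, 0.2872, 0.1528]
orientation: [[1.0, 0.007, 0.002], [0.007, -1.0, 0.001], [0.002, -0.001, -1.0]]
force: [0.6, -0.7, 5.5]
opening: 0.0522
```

Emit:
{"name": "jog_arm", "arguments": {"targets": [[0,0,6,0],[0,0,10,0],[0,0,15,0],[0,0,15,0],[0,0,0,0]]}}

```text
t: 20.08
position: [0.5648, 0.2873, 0.1996]
orientation: [[1.0, 0.007, 0.003], [0.007, -1.0, 0.001], [0.003, -0.001, -1.0]]
force: [0.5, 0.0, -0.5]
opening: 0.0525
```

Run:
```python
from h import *
s=sensors.sense();im,d=save('wrist','w9.png')
print(s['position'],s['opening'],s['force'])
```

```text
[0.56476144 0.28726617 0.19960597] 0.05252046800663269 [ 0.51517503  0.03643424 -0.52081929]
```

View pics/w9.png

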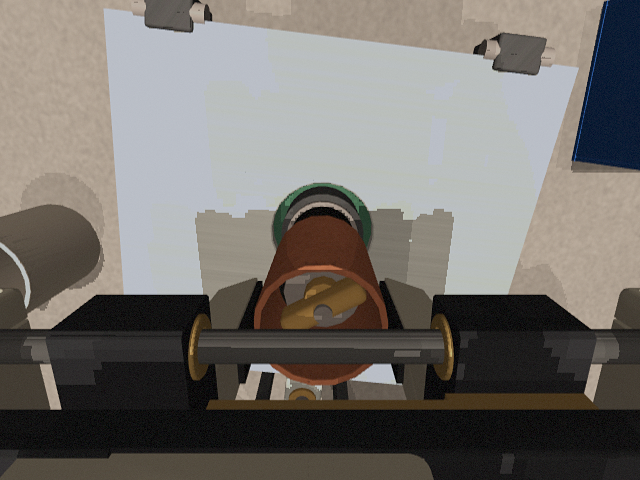

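Emit:
{"name": "jog_arm", "arguments": {"targets": [[0,0,25,0],[0,0,25,0],[0,0,25,0],[0,0,20,0],[0,0,0,0]]}}

```text
t: 20.75
position: [0.5644, 0.2871, 0.2935]
orientation: [[1.0, 0.007, 0.002], [0.007, -1.0, 0.001], [0.002, -0.001, -1.0]]
force: [1.1, 0.7, -0.6]
opening: 0.0526
```

Emit:
{"name": "jog_arm", "arguments": {"targets": [[10,-40,0,0],[15,-45,0,0],[15,-45,0,0],[20,-50,0,0],[20,-40,0,0]]}}

```text
t: 21.38
position: [0.6439, 0.0649, 0.2907]
orientation: [[1.0, 0.006, -0.003], [0.006, -1.0, -0.0], [-0.003, 0.0, -1.0]]
force: [-0.2, 0.7, -1.3]
opening: 0.0529
```

Run:
```python
from h import *
s=sensors.sense();im,d=save('wrist','w10.png')
print(s['position'],s['opening'],s['force'])
P=world_depth('wrist',d,s)
m=(d>0)&(abs(P[...,2]-.1)<.006)&(im[...,2].astype(int)>im[...,0]+30)
Q=P[m];print(len(Q),cv2.minAreaRect((Q[:,:2]*1000).astype(np.float32)))
```

```text
[0.64387439 0.06493049 0.29071786] 0.05291450946466939 [-0.24345578  0.73259011 -1.31573182]
2618 ((659.0396118164062, 95.32083129882812), (147.99925231933594, 361.392333984375), 8.854791641235352)
```

View pics/w10.png

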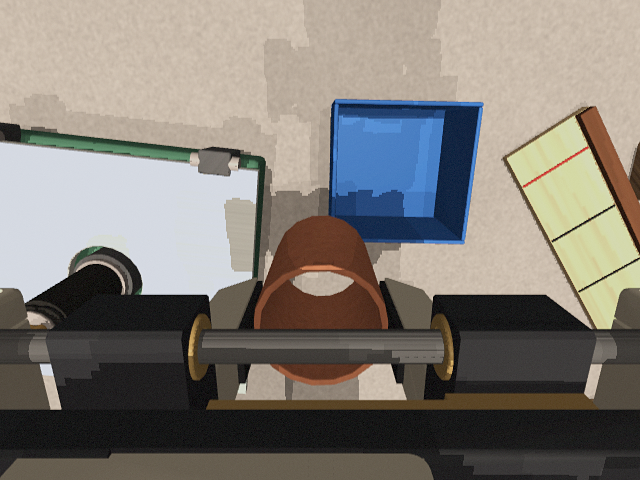

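Emit:
{"name": "jog_arm", "arguments": {"targets": [[15,-40,0,0],[17,-37,0,0],[0,0,0,0]]}}

```text
t: 21.8
position: [0.6761, -0.0129, 0.2898]
orientation: [[1.0, 0.003, -0.003], [0.003, -1.0, -0.0], [-0.003, 0.0, -1.0]]
force: [-1.3, 0.9, 0.0]
opening: 0.0526
```

Run:
```python
from h import *
s=sensors.sense();im,d=save('top','top2.png')
print(s['position'],s['opening'],s['force'])
cv2.imwrite('pics/top2c.png',cv2.resize(im[100:280,280:480,::-1],None,fx=3.5,fy=3,interpolation=2))
im,d=grab_frame('wrist');P=world_depth('wrist',d,s)
m=(d>0)&(abs(P[...,2]-.1)<.005)&(im[...,2].astype(int)>im[...,0]+30)&(abs(P[...,0]-.68)<.09)&(abs(P[...,1])<.1)
Q=P[m];print(len(Q),cv2.minAreaRect((Q[:,:2]*1000).astype(np.float32)))
save('scene','s2.png')
```

```text
[ 0.67609215 -0.01292242  0.28975606] 0.05255679066963094 [-1.28877179  0.88416671  0.02347857]
1997 ((675.7088623046875, -12.161842346191406), (129.98257446289062, 129.27279663085938), 89.00604248046875)
```

View pics/s2.png

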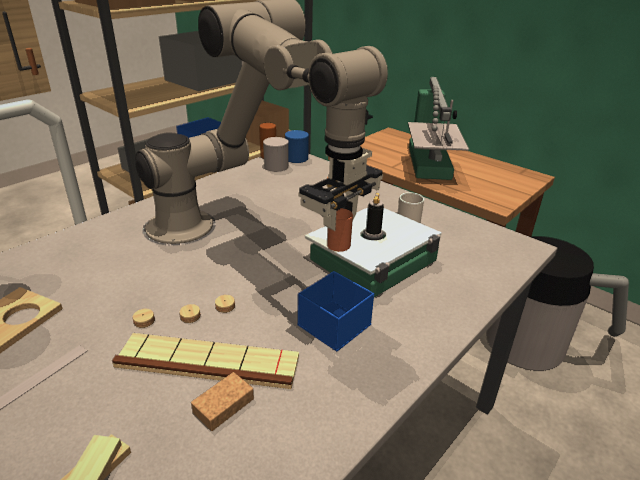

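Bin centre (0.676, −0.012) agrees with the TCP; sleeve is centred above it, aligned within 1°. Lower.

Emit:
{"name": "jog_arm", "arguments": {"targets": [[0,0,-45,0],[0,0,-45,0],[0,0,-45,0],[0,0,-45,0],[0,0,-30,0]]}}

```text
t: 22.58
position: [0.6744, -0.0081, 0.0801]
orientation: [[1.0, 0.009, -0.003], [0.009, -1.0, 0.001], [-0.003, -0.001, -1.0]]
force: [-0.3, -0.7, -0.9]
opening: 0.0524
```

Emit:
{"name": "jog_arm", "arguments": {"targets": [[0,0,-2,0],[0,0,0,0],[0,0,0,0]]}}

```text
t: 22.95
position: [0.677, -0.0098, 0.0827]
orientation: [[1.0, 0.007, 0.003], [0.007, -1.0, -0.0], [0.003, 0.001, -1.0]]
force: [-0.4, -0.5, 0.2]
opening: 0.0526
```

Emit:
{"name": "jog_arm", "arguments": {"targets": [[0,0,0,0],[0,0,0,0],[0,0,0,0],[0,0,15,0],[0,0,30,0]], "grip": 68}}

```text
t: 23.58
position: [0.6753, -0.01, 0.1256]
orientation: [[1.0, 0.007, -0.002], [0.007, -1.0, 0.0], [-0.002, -0.0, -1.0]]
force: [0.3, 0.5, 0.1]
opening: 0.0678
```

Emit:
{"name": "jog_arm", "arguments": {"targets": [[0,0,40,0],[0,0,40,0],[0,0,40,0],[-40,0,20,0],[-40,0,0,0]]}}

```text
t: 24.2
position: [0.5959, -0.0102, 0.2686]
orientation: [[1.0, 0.007, 0.005], [0.007, -1.0, -0.001], [0.005, 0.001, -1.0]]
force: [-0.3, -0.1, -0.3]
opening: 0.0682
```

Run:
```python
from h import *
s=sensors.sense();im,d=save('wrist','w11.png')
print(s['position'],s['opening'],s['force'])
for t in ['sleeve_center','bin']:
    for r in spot_point('wrist',t)[:2]: print(t,r['confidence'],w('wrist',r['at']).round(4))
```

```text
[ 0.5959415  -0.01023604  0.26856812] 0.06822839377115418 [-0.33556987 -0.09860647 -0.33838284]
sleeve_center 0.15 [ 5.589e-01  2.870e-01 -5.000e-04]
bin 0.8 [ 0.6741 -0.0125 -0.0013]
```

View pics/w11.png

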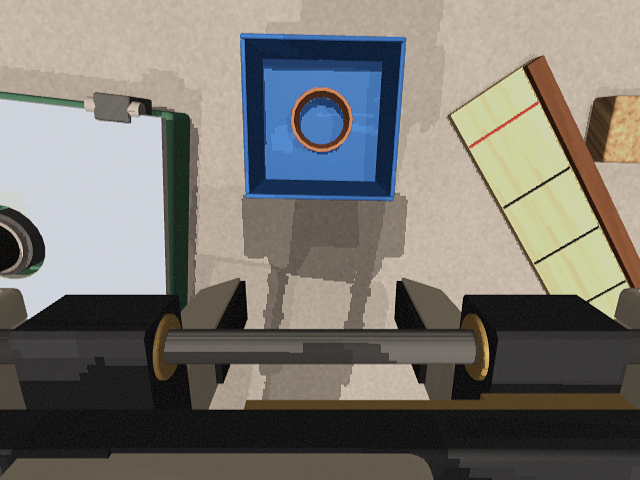

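Emit:
{"name": "jog_arm", "arguments": {"targets": [[-20,40,10,0.18],[-30,40,0,0.18],[-30,40,0,0.18],[-30,40,0,0.18],[-30,40,0,0.18]]}}

```text
t: 24.98
position: [0.4562, 0.1914, 0.2763]
orientation: [[0.612, 0.791, 0.002], [0.791, -0.612, 0.001], [0.002, 0.001, -1.0]]
force: [1.3, 0.8, 0.2]
opening: 0.068
```

Emit:
{"name": "jog_arm", "arguments": {"targets": [[-20,40,0,0.18],[-15,30,0,0.18],[-11,20,0,0.18],[0,20,0,0.18],[0,0,0,0.18]]}}

```text
t: 25.6
position: [0.4107, 0.3018, 0.2761]
orientation: [[-0.241, 0.97, 0.001], [0.97, 0.241, 0.001], [0.001, 0.002, -1.0]]
force: [-0.1, 0.4, -0.4]
opening: 0.0677
```

Emit:
{"name": "jog_arm", "arguments": {"targets": [[0,0,0,0.18],[0,0,0,0.18],[0,0,0,0.18],[0,0,0,0.18],[0,0,0,0.18]]}}

```text
t: 26.22
position: [0.4111, 0.3006, 0.2762]
orientation: [[-0.909, 0.416, 0.001], [0.416, 0.909, 0.001], [-0.001, 0.001, -1.0]]
force: [0.1, 1.1, 0.7]
opening: 0.0679
```

Emit:
{"name": "jog_arm", "arguments": {"targets": [[0,0,0,0.18],[0,0,0,0.18],[0,0,0,0.18],[0,0,0,0.18],[0,0,0,0.18]]}}

```text
t: 26.85
position: [0.4111, 0.3006, 0.2762]
orientation: [[-0.891, -0.454, 0.001], [-0.454, 0.891, 0.001], [-0.002, 0.0, -1.0]]
force: [-0.0, 0.6, 1.5]
opening: 0.068
```

Emit:
{"name": "jog_arm", "arguments": {"targets": [[0,0,-30,0.17],[0,0,-20,0],[0,0,0,0]]}}

```text
t: 27.22
position: [0.4102, 0.3001, 0.2248]
orientation: [[-0.805, -0.593, -0.002], [-0.593, 0.805, -0.001], [0.002, 0.0, -1.0]]
force: [0.3, 0.1, 0.7]
opening: 0.0681
```

Run:
```python
from h import *
s=sensors.sense();im,d=save('wrist','w12.png')
print(s['position'],s['orientation'].round(3),s['qpos'].round(1))
for lo in (.14,.15,.154): print(bar('wrist',lo,.165,(.41,.303),.027,s,d))
for r in spot_point('wrist','tilt_knob_grip')[:2]: print(r['confidence'],w('wrist',r['at']).round(4))
```

```text
[0.41022131 0.30010062 0.22478197] [[-0.805 -0.593 -0.002]
 [-0.593  0.805 -0.001]
 [ 0.002  0.    -1.   ]] [ 27.5  18.   90.    0.   72.1 -98.8]
(1459, array([0.4081, 0.3012, 0.1562]), ((409.82586669921875, 302.4938049316406), (41.271690368652344, 15.69555377960205), 36.86573791503906), np.float64(-143.6), array([0.1437, 0.1569, 0.1594]))
(1381, array([0.4089, 0.3018, 0.1568]), ((409.82586669921875, 302.4938049316406), (41.271690368652344, 15.69555377960205), 36.86573791503906), np.float64(-143.7), array([0.1527, 0.157 , 0.1595]))
(1275, array([0.4093, 0.3022, 0.1571]), ((409.9815979003906, 302.61773681640625), (40.910308837890625, 15.690278053283691), 36.62208557128906), np.float64(-144.0), array([0.1544, 0.1572, 0.1595]))
0.86 [0.4056 0.3039 0.1517]
```

View pics/w12.png

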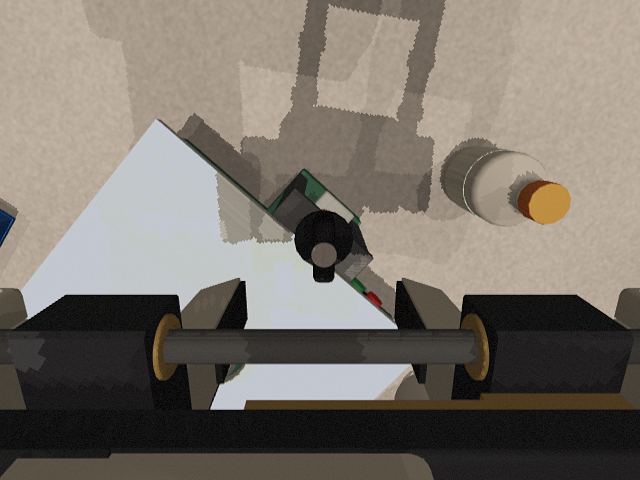

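Emit:
{"name": "jog_arm", "arguments": {"targets": [[0,2.5,-30,0],[0,0,-35,0],[0,0,-20,0],[0,0,-6,0],[0,0,0,0]]}}

```text
t: 27.95
position: [0.4106, 0.3028, 0.1354]
orientation: [[-0.805, -0.593, 0.001], [-0.593, 0.805, 0.001], [-0.001, -0.0, -1.0]]
force: [1.0, -0.1, 1.0]
opening: 0.068
```

Emit:
{"name": "jog_arm", "arguments": {"targets": [[0,0,0,0],[0,0,0,0],[0,0,0,0],[0,0,0,0],[0,0,0,0]], "grip": 0, "newtons": 40}}

```text
t: 28.58
position: [0.4099, 0.3024, 0.1345]
orientation: [[-0.805, -0.593, -0.0], [-0.593, 0.805, 0.0], [-0.0, 0.0, -1.0]]
force: [-0.1, -0.9, 0.8]
opening: 0.0225
```

Emit:
{"name": "jog_arm", "arguments": {"targets": [[0,0,0,0],[0,0,0,0],[0,0,0,-0.1],[0,0,0,-0.1],[0,0,0,0]]}}

```text
t: 29.2
position: [0.4099, 0.3025, 0.1345]
orientation: [[-0.906, -0.422, -0.0], [-0.422, 0.906, 0.0], [0.0, 0.0, -1.0]]
force: [0.3, -0.1, -0.7]
opening: 0.0137
```

Run:
```python
from h import *
s=sensors.sense();im,d=save('wrist','w13.png')
print(s['position'],s['opening'],s['wrist_torque'],s['qpos'].round(1))
```

```text
[0.40990665 0.30247179 0.13450969] 0.013658653329932395 [ 0.17410036 -0.12692564 -0.07313406] [ 27.8  23.5  97.4   0.   59.1 -87.2]
```

View pics/w13.png

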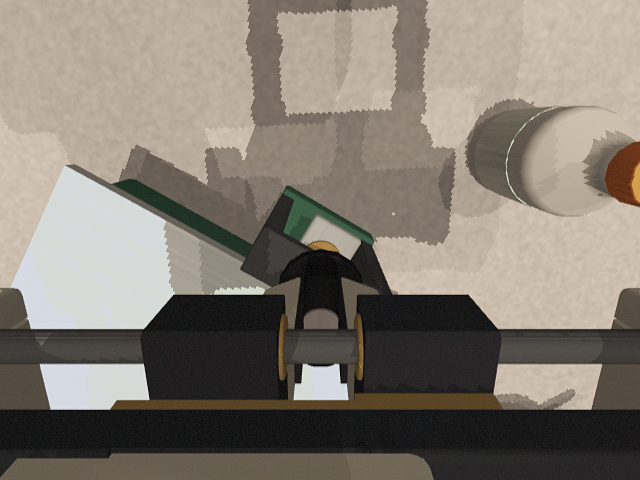

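Emit:
{"name": "jog_arm", "arguments": {"targets": [[0,0,0,-0.18],[0,0,0,-0.18],[0,0,0,-0.18],[0,0,0,-0.18],[0,0,0,-0.18]]}}

```text
t: 29.88
position: [0.41, 0.3029, 0.1345]
orientation: [[-0.892, 0.452, 0.0], [0.452, 0.892, 0.001], [0.0, 0.001, -1.0]]
force: [0.3, 1.8, -1.3]
opening: 0.0134
```

Emit:
{"name": "jog_arm", "arguments": {"targets": [[0,0,0,-0.18],[0,0,0,-0.18],[0,0,0,-0.18],[0,0,0,-0.18],[0,0,0,-0.18]]}}

```text
t: 30.5
position: [0.4103, 0.3031, 0.1345]
orientation: [[-0.201, 0.98, 0.001], [0.98, 0.201, 0.001], [0.001, 0.001, -1.0]]
force: [0.5, 3.2, -2.1]
opening: 0.014
```

Emit:
{"name": "jog_arm", "arguments": {"targets": [[0,0,0,-0.18],[0,0,0,-0.18],[0,0,0,-0.18],[0,0,0,-0.18],[0,0,0,-0.18]]}}

```text
t: 31.12
position: [0.4107, 0.303, 0.1346]
orientation: [[0.642, 0.766, 0.002], [0.766, -0.642, 0.001], [0.002, 0.001, -1.0]]
force: [2.7, 1.5, -3.8]
opening: 0.0136
```

Emit:
{"name": "jog_arm", "arguments": {"targets": [[0,0,0,-0.18],[0,0,0,-0.18],[0,0,0,-0.18],[0,0,0,0]]}}

```text
t: 31.62
position: [0.4108, 0.3028, 0.1345]
orientation: [[0.943, 0.333, 0.002], [0.333, -0.943, 0.001], [0.002, -0.0, -1.0]]
force: [4.2, 2.9, -3.9]
opening: 0.0137
```

```bash
cat >> h.py <<'E'
def tilt(cam,s=None,n=''):
    s=s or sensors.sense(); im,d=grab_frame(cam); P=world_depth(cam,d,s)
    c=np.array([.564,.2865]); a=np.radians(-6.3); ux=np.array([np.cos(a),np.sin(a)]);uy=np.array([-ux[1],ux[0]])
    L=np.stack([(P[...,:2]-c)@ux,(P[...,:2]-c)@uy],-1)
    m=(d>0)&(abs(P[...,2]-.09)<.02)&(abs(L[...,0])<.115)&(abs(L[...,1])<.14)&(np.hypot(L[...,0],L[...,1])>.045)
    l=L[m];z=P[m][:,2];
    for _ in range(4):
        A=np.c_[l,np.ones(len(l))];k,*_r=np.linalg.lstsq(A,z,rcond=None);g=abs(A@k-z)<.004;l=l[g];z=z[g]
    b=(d>0)&(abs(P[...,2])<.01);Q=P[b];A=np.c_[(Q[:,:2]-c)@ux,(Q[:,:2]-c)@uy,np.ones(len(Q))]
    kb,*_r=np.linalg.lstsq(A,Q[:,2],rcond=None)
    print(cam,'table',k.round(4),len(z),'bench',kb.round(4),len(Q))
E
python3 - <<'E'
from h import *
s=sensors.sense();print(s['position'],s['opening'],s['wrist_torque'],s['qpos'].round(1),s['orientation'].round(3))
tilt('top');tilt('scene');tilt('wrist')
E
```

```text
[0.41078707 0.30278685 0.13453297] 0.013740788707837768 [ 0.3799625  -0.72273826 -0.05340066] [27.8 23.5 97.3 -0.  59.1 98.3] [[ 0.943  0.333  0.002]
 [ 0.333 -0.943  0.001]
 [ 0.002 -0.    -1.   ]]
top table [ 0.0065 -0.0009  0.0933] 8828 bench [-0.0003 -0.0006 -0.0006] 181120
scene table [0.0066 0.0006 0.0952] 3237 bench [-0.0004  0.      0.001 ] 104762
wrist table [ 0.0068 -0.0008  0.0941] 96829 bench [ 0.0007 -0.0007  0.0002] 62869
```

Emit:
{"name": "jog_arm", "arguments": {"targets": [[0,0,0,-0.15],[0,0,0,-0.15],[0,0,0,-0.14],[0,0,0,0]]}}

```text
t: 32.28
position: [0.4108, 0.3026, 0.1345]
orientation: [[0.995, -0.1, 0.002], [-0.1, -0.995, 0.0], [0.002, -0.001, -1.0]]
force: [5.4, 0.6, -3.7]
opening: 0.014
```

Emit:
{"name": "jog_arm", "arguments": {"targets": [[0,0,0,0],[0,0,0,0],[0,0,0,0],[0,0,0,0],[0,0,0,0]], "grip": 70}}

```text
t: 32.9
position: [0.4099, 0.3024, 0.1345]
orientation: [[0.995, -0.103, -0.0], [-0.103, -0.995, -0.0], [-0.0, 0.0, -1.0]]
force: [-0.1, 0.1, 0.2]
opening: 0.0591
```

Emit:
{"name": "jog_arm", "arguments": {"targets": [[0,0,20,0],[0,0,40,0],[0,0,40,0],[0,-40,40,0],[0,-60,20,0]]}}

```text
t: 33.52
position: [0.4104, 0.203, 0.2964]
orientation: [[0.995, -0.1, 0.003], [-0.1, -0.995, 0.001], [0.003, -0.001, -1.0]]
force: [0.9, -0.5, 0.2]
opening: 0.0704
```

Run:
```python
from h import *
s=sensors.sense();print(s['position'],s['opening'],s['wrist_torque'],s['qpos'].round(1),s['orientation'].round(3))
tilt('top');tilt('scene');tilt('wrist')
```

```text
[0.41044219 0.20298267 0.29637328] 0.07041593586479779 [0.01210004 0.01641969 0.00939832] [ 16.7   9.5  89.9  -0.   80.4 112.5] [[ 0.995 -0.1    0.003]
 [-0.1   -0.995  0.001]
 [ 0.003 -0.001 -1.   ]]
top table [-0.0003  0.0001  0.0943] 7288 bench [-0.0003 -0.0005 -0.0006] 183076
scene table [-0.0011  0.0006  0.0961] 3273 bench [-0.0003  0.      0.001 ] 105408
wrist table [ 0.0002 -0.0008  0.0949] 46129 bench [ 0.0004 -0.0006  0.    ] 126401
```

Emit:
{"name": "jog_arm", "arguments": {"targets": [[5,-60,10,0],[5,-60,10,0],[5,-60,10,0],[5,-60,10,0],[5,-60,10,0]]}}

```text
t: 34.3
position: [0.4352, -0.0979, 0.3441]
orientation: [[0.995, -0.102, -0.0], [-0.102, -0.995, 0.001], [-0.001, -0.001, -1.0]]
force: [1.3, 0.3, 0.2]
opening: 0.0702
```

Emit:
{"name": "jog_arm", "arguments": {"targets": [[5,-50,0,0],[0,-50,0,0],[0,0,0,0]]}}

```text
t: 34.67
position: [0.4401, -0.1989, 0.3428]
orientation: [[0.994, -0.106, -0.002], [-0.106, -0.994, 0.001], [-0.002, -0.001, -1.0]]
force: [-0.5, -0.3, -0.1]
opening: 0.0699
```

Run:
```python
from h import *
s=sensors.sense();im,d=save('wrist','w14.png')
print(s['position'],s['qpos'].round(1))
for t in ['disc0_center','mark0','board']:
    for r in spot_point('wrist',t)[:6]: print(t,round(r['confidence'],2),w('wrist',r['at'],s).round(4))
```

```text
[ 0.44013798 -0.19886727  0.34278437] [-33.4  11.4  80.4  -0.   88.3  62.7]
mark0 0.92 [ 0.4832 -0.3488  0.0147]
mark0 0.73 [ 0.6151 -0.2588  0.0129]
mark0 0.57 [ 0.5522 -0.3024  0.0135]
mark0 0.57 [ 0.4207 -0.3953  0.0143]
board 0.8 [ 0.5462 -0.2996 -0.0021]
board 0.26 [ 0.3218 -0.3241  0.0097]
```

View pics/w14.png

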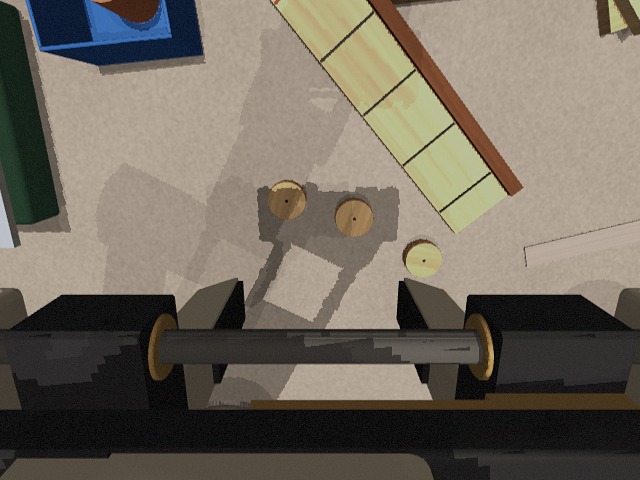

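```bash
cat >> h.py <<'E'
def project(cam,X,s=None):
    c=camera_params(cam);K=np.array(c['K']);X=np.asarray(X,float)
    if 'R' in c: p=X@np.array(c['R']).T+np.array(c['t'])
    else:
        T=np.array(c['tool_from_camera']);q=(X-np.array(s['position']))@np.array(s['orientation']);p=(q-T[:3,3])@T[:3,:3]
    return np.stack([K[0,0]*p[...,0]/p[...,2]+K[0,2],K[1,1]*p[...,1]/p[...,2]+K[1,2]],-1)
def ortho(cam,im,s,z,x0,x1,y0,y1,res=.001):
    xs=np.arange(x1,x0,-res);ys=np.arange(y1,y0,-res)
    X=np.stack([np.repeat(xs[:,None],len(ys),1),np.repeat(ys[None],len(xs),0),np.full((len(xs),len(ys)),z)],-1)
    uv=project(cam,X,s).astype(np.float32)
    return cv2.remap(im,uv[...,0],uv[...,1],cv2.INTER_LINEAR)
def discs(cam,s,im,d,zlo=.014,zhi=.027,reg=(.2,.75,-.6,.1)):
    P=world_depth(cam,d,s)
    m=((d>0)&(P[...,2]>zlo)&(P[...,2]<zhi)&(P[...,0]>reg[0])&(P[...,0]<reg[1])&(P[...,1]>reg[2])&(P[...,1]<reg[3])).astype(np.uint8)
    n,l,st,_=cv2.connectedComponentsWithStats(m)
    for i in range(1,n):
        if st[i,4]<60: continue
        Q=P[l==i]; c,r=cv2.minEnclosingCircle((Q[:,:2]*1000).astype(np.float32)); lo,hi=Q[:,:2].min(0)*1000,Q[:,:2].max(0)*1000
        print(cam,'px',st[i,:5],'mean',Q.mean(0).round(4),'circ',np.round(c,1),round(r,1),'box',(lo+hi).round(1)/2,(hi-lo).round(0))
E
python3 - <<'E'
from h import *
s=sensors.sense();im,d=grab_frame('wrist');discs('wrist',s,im,d)
o=ortho('wrist',im,s,.012,.38,.76,-.48,-.1);cv2.imwrite('pics/o1.png',cv2.resize(o[:,:,::-1],None,fx=1.5,fy=1.5))
im,d=grab_frame('top');discs('top',s,im,d)
o=ortho('top',im,s,.012,.38,.76,-.48,-.1);cv2.imwrite('pics/o1t.png',cv2.resize(o[:,:,::-1],None,fx=1.5,fy=1.5))
E
```

```text
wrist px [ 77   0  16  42 253] mean [0.6542 0.0511 0.0207] circ [653.9  50.6] 21.9 box [653.9   51.15] [44.  4.]
wrist px [128   0  32  21 178] mean [ 0.6552 -0.0224  0.0203] circ [659.7 -17. ] 20.2 box [658.15 -17.  ] [17. 38.]
wrist px [ 91   0 113  64 417] mean [ 0.6201 -0.036   0.0207] circ [636.8 -10.3] 69.9 box [635.8 -10.6] [ 54. 130.]
wrist px [ 370    0  155  198 4310] mean [ 0.5332 -0.3578  0.0217] circ [ 524. -359.] 147.7 box [ 522.25 -362.35] [242. 181.]
wrist px [607   0  33  39 741] mean [ 0.5949 -0.552   0.0195] circ [ 594.8 -556.1] 27.8 box [ 594.85 -555.95] [43. 35.]
wrist px [ 270  181   39   39 1164] mean [ 0.4261 -0.153   0.0198] circ [ 425.3 -152.6] 25.1 box [ 425.4  -152.85] [50. 49.]
wrist px [ 337  200   39   37 1119] mean [ 0.3937 -0.237   0.0198] circ [ 392.8 -237.2] 25.0 box [ 393.2 -237. ] [49. 50.]
wrist px [ 406  242   38   36 1046] mean [ 0.3263 -0.3249  0.0199] circ [ 325.3 -325.5] 25.0 box [ 325.4 -325.4] [49. 49.]
top px [438 155  59  77 795] mean [ 0.6406 -0.2876  0.0207] circ [ 638.9 -287. ] 116.1 box [ 642.25 -287.05] [190. 144.]
top px [404 269  20  20 322] mean [ 0.4256 -0.1536  0.0196] circ [ 425.9 -153.8] 24.8 box [ 425.5  -153.95] [47. 48.]
top px [438 283  21  20 328] mean [ 0.393  -0.2387  0.0194] circ [ 393.2 -239.3] 25.5 box [ 393.2 -239.3] [47. 50.]
top px [487 316   8  16  60] mean [ 0.3186 -0.3439  0.0192] circ [ 320.5 -339.9] 19.3 box [ 320.45 -342.7 ] [36. 18.]
```

View pics/o1.png

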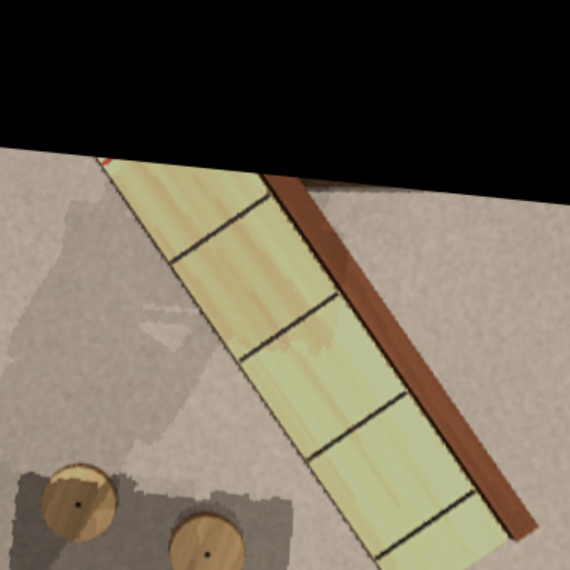

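View pics/o1t.png

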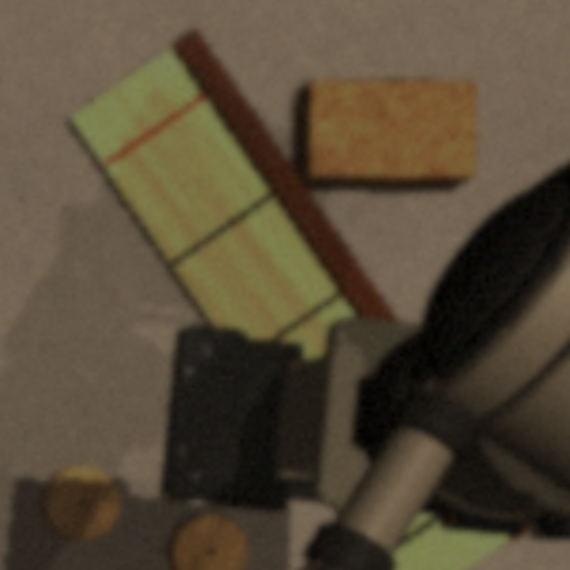

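Emit:
{"name": "jog_arm", "arguments": {"targets": [[-14.5,20,-40,-0.175],[0,26,-50,-0.175],[0,0,-50,-0.175],[0,0,-40,-0.175],[0,0,-30,-0.165]], "grip": 76}}

```text
t: 35.6
position: [0.4251, -0.1495, 0.133]
orientation: [[0.564, -0.826, -0.001], [-0.826, -0.564, 0.0], [-0.001, 0.0, -1.0]]
force: [-0.0, -0.4, 1.1]
opening: 0.0759
```

Emit:
{"name": "jog_arm", "arguments": {"targets": [[0,0,0,0],[0,0,0,0]]}}

```text
t: 35.85
position: [0.4263, -0.1508, 0.1355]
orientation: [[0.57, -0.822, 0.002], [-0.822, -0.57, -0.001], [0.002, -0.001, -1.0]]
force: [0.0, -0.2, -0.1]
opening: 0.0759
```

Run:
```python
from h import *
s=sensors.sense();im,d=save('wrist','w15.png')
print(s['position'],s['orientation'].round(3),s['qpos'].round(1));discs('wrist',s,im,d)
```

```text
[ 0.42626913 -0.15079912  0.13554993] [[ 0.57  -0.822  0.002]
 [-0.822 -0.57  -0.001]
 [ 0.002 -0.001 -1.   ]] [-29.2  18.  106.   -0.   55.9 116. ]
wrist px [ 546   72   79   76 4610] mean [ 0.3267 -0.3247  0.0197] circ [ 325.1 -325.3] 25.5 box [ 325.2 -325. ] [50. 49.]
wrist px [ 392  124   72   72 3938] mean [ 0.3938 -0.2371  0.0198] circ [ 393.  -236.9] 25.1 box [ 393.1 -236.7] [50. 50.]
wrist px [   0  139   56  143 1564] mean [ 0.6159 -0.0437  0.0203] circ [631.2 -23. ] 55.9 box [630.3 -23.2] [ 44. 104.]
wrist px [ 290  196   67   65 3357] mean [ 0.4261 -0.1532  0.0198] circ [ 425.3 -152.4] 25.1 box [ 425.25 -152.6 ] [50. 49.]
```

View pics/w15.png

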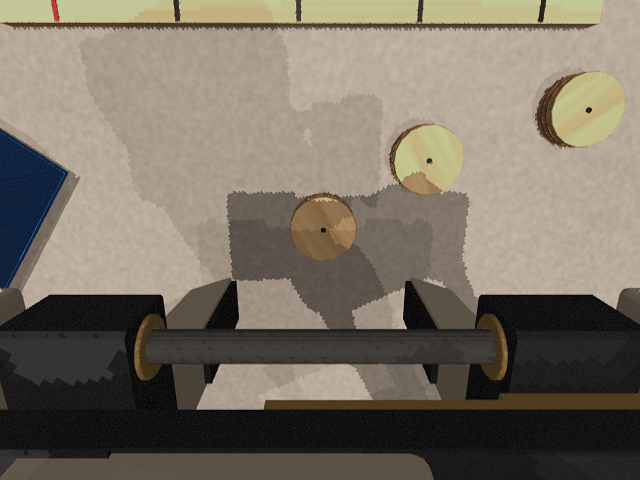

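Emit:
{"name": "jog_arm", "arguments": {"targets": [[-1,-2,-40,0],[0,0,-40,0],[0,0,-32,0],[0,0,-18,0],[0,0,0,0]]}}

```text
t: 36.52
position: [0.4247, -0.1529, 0.0044]
orientation: [[0.568, -0.823, -0.0], [-0.823, -0.568, 0.0], [-0.0, 0.0, -1.0]]
force: [0.7, 0.0, -0.7]
opening: 0.0764
```

Emit:
{"name": "jog_arm", "arguments": {"targets": [[0,0,0,0],[0,0,0,0],[0,0,0,0],[0,0,0,0],[0,0,0,0]], "grip": 30, "newtons": 20}}

```text
t: 37.15
position: [0.4249, -0.1531, 0.005]
orientation: [[0.567, -0.824, 0.001], [-0.824, -0.567, -0.001], [0.001, -0.0, -1.0]]
force: [-0.5, 1.0, 6.6]
opening: 0.0496
```

Emit:
{"name": "jog_arm", "arguments": {"targets": [[0,0,20,0],[0,0,40,0],[0,0,40,0],[40,-10,20,0],[45,-10,0,0]]}}

```text
t: 37.78
position: [0.5113, -0.1736, 0.1268]
orientation: [[0.567, -0.824, 0.004], [-0.824, -0.567, -0.002], [0.004, -0.002, -1.0]]
force: [-0.0, -1.5, -0.2]
opening: 0.0492
```

Emit:
{"name": "jog_arm", "arguments": {"targets": [[50,-13,0,0],[50,-13,0,0],[40,-14,-20,0],[0,0,0,0],[0,0,0,0]]}}

```text
t: 38.4
position: [0.6487, -0.2126, 0.1039]
orientation: [[0.567, -0.824, -0.002], [-0.824, -0.567, 0.001], [-0.001, 0.001, -1.0]]
force: [0.5, -0.7, -0.4]
opening: 0.0497
```

Run:
```python
from h import *
s=sensors.sense();im,d=save('wrist','w16.png')
print(s['position'],s['orientation'].round(3),s['opening'])
o=ortho('wrist',im,s,.012,.5,.8,-.45,-.1,.0006);cv2.imwrite('pics/o2.png',o[:,:,::-1])
```

```text
[ 0.64866188 -0.21256518  0.10389869] [[ 0.567 -0.824 -0.002]
 [-0.824 -0.567  0.001]
 [-0.001  0.001 -1.   ]] 0.04965932552010266
```

View pics/w16.png

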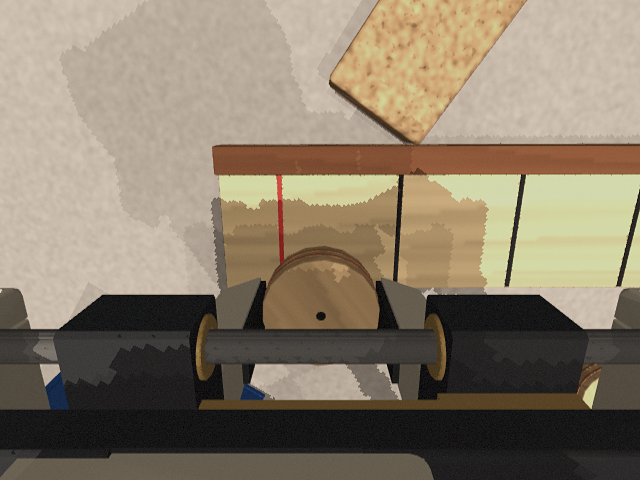

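View pics/o2.png

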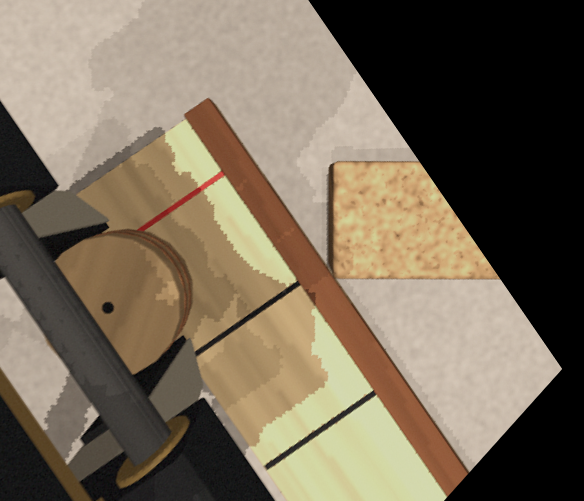

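Run:
```python
from h import *
s=sensors.sense();c=camera_params('wrist');K=np.array(c['K']);T=np.array(c['tool_from_camera'])
r=np.array([(320-K[0,2])/K[0,0],(316-K[1,2])/K[1,1],1]);R=np.array(s['orientation'])
o=R@T[:3,3]+s['position'];v=R@T[:3,:3]@r;zt=s['position'][2]-.005+.02
p=o+v*(zt-o[2])/v[2];print(p, R.T@(p-s['position']))
```

```text
[ 0.64878268 -0.21205355  0.11983967] [-0.00044735 -0.00032383 -0.01499999]
```

Emit:
{"name": "jog_arm", "arguments": {"targets": [[15,0,0,0],[16,0,-20,0],[0,0,-30,0],[0,0,-20,0],[0,0,0,0]]}}

```text
t: 39.08
position: [0.6791, -0.2125, 0.0334]
orientation: [[0.567, -0.824, -0.003], [-0.824, -0.567, 0.001], [-0.002, 0.002, -1.0]]
force: [-0.1, -0.0, -0.5]
opening: 0.0491
```

Emit:
{"name": "jog_arm", "arguments": {"targets": [[1,0,-10,0],[0,0,-6,0],[0,0,0,0],[0,0,0,0]]}}

```text
t: 39.58
position: [0.6816, -0.2129, 0.0187]
orientation: [[0.567, -0.824, 0.0], [-0.824, -0.567, -0.0], [0.0, -0.0, -1.0]]
force: [0.4, 0.2, -0.1]
opening: 0.0495
```

Emit:
{"name": "jog_arm", "arguments": {"targets": [[0,0,-2,0],[0,0,0,0],[0,0,0,0]]}}

```text
t: 39.95
position: [0.6818, -0.213, 0.017]
orientation: [[0.567, -0.824, 0.001], [-0.824, -0.567, -0.001], [0.001, -0.001, -1.0]]
force: [0.8, 0.3, 4.5]
opening: 0.0493
```

Emit:
{"name": "jog_arm", "arguments": {"targets": [[0,0,0,0],[0,0,0,0],[0,0,0,0]], "grip": 57}}

```text
t: 40.33
position: [0.6812, -0.2128, 0.0158]
orientation: [[0.567, -0.824, -0.001], [-0.824, -0.567, 0.0], [-0.001, 0.001, -1.0]]
force: [0.4, 0.3, 0.1]
opening: 0.057
```

Emit:
{"name": "jog_arm", "arguments": {"targets": [[0,0,15,0],[0,0,30,0],[-20,-5,40,0],[-50,-5,30,0],[-50,-5,0,0]]}}

```text
t: 40.95
position: [0.5619, -0.2288, 0.1353]
orientation: [[0.567, -0.824, 0.006], [-0.824, -0.567, -0.004], [0.007, -0.003, -1.0]]
force: [-0.9, -0.9, -0.0]
opening: 0.0574
```

Run:
```python
from h import *
s=sensors.sense();im,d=save('wrist','w17.png')
print(s['position'],s['opening'])
discs('wrist',s,im,d,.026,.037,(.5,.8,-.4,-.15));discs('wrist',s,im,d,.014,.024,(.2,.5,-.4,.0))
im,d=grab_frame('top');discs('top',s,im,d,.026,.037,(.5,.8,-.4,-.15));discs('top',s,im,d,.014,.024,(.2,.5,-.4,.0))
```

```text
[ 0.56193669 -0.22884526  0.13533992] 0.057365266161734846
wrist px [ 199    0  142   88 7358] mean [ 0.6631 -0.3191  0.0347] circ [ 669.4 -328.6] 44.1 box [ 670.1  -328.15] [66. 62.]
wrist px [ 127  121   76   74 4355] mean [ 0.681  -0.2139  0.0318] circ [ 681.2 -212.8] 25.2 box [ 681.2 -213.1] [49. 50.]
wrist px [ 514   90   76   28 1365] mean [ 0.4849 -0.3896  0.022 ] circ [ 478.6 -385.4] 25.5 box [ 478.8 -385.5] [42. 29.]
wrist px [601 267  39  54 949] mean [ 0.3428 -0.3223  0.0187] circ [ 333.  -322.2] 23.3 box [ 337.5 -322.5] [27. 44.]
top px [429 166  20  18 210] mean [ 0.6866 -0.2104  0.0312] circ [ 681.8 -214.4] 25.0 box [ 685.05 -213.8 ] [43. 47.]
```

View pics/w17.png

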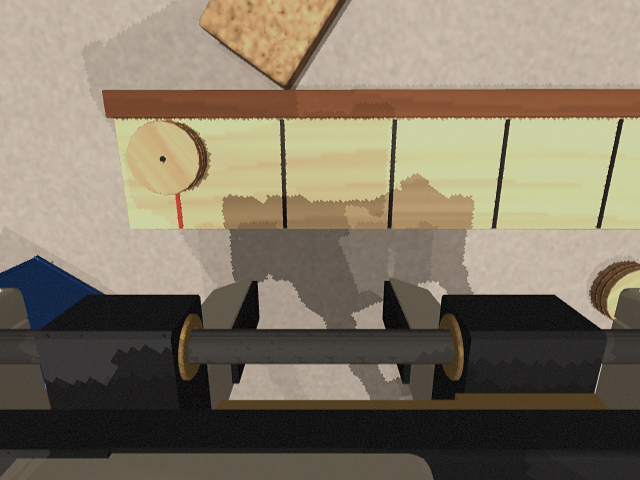

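Emit:
{"name": "jog_arm", "arguments": {"targets": [[-50,-2,0,0],[-50,-2,0,0],[-45,-2,0,0],[-24,-2,0,0],[0,0,0,0]], "grip": 76}}

```text
t: 41.68
position: [0.3923, -0.2364, 0.1323]
orientation: [[0.565, -0.825, 0.001], [-0.825, -0.565, -0.001], [0.002, -0.0, -1.0]]
force: [0.4, 0.2, 0.4]
opening: 0.0763
```

Run:
```python
from h import *
s=sensors.sense();im,d=save('wrist','w18.png')
print(s['position'],s['opening'],s['force'])
discs('wrist',s,im,d,.014,.024,(.2,.5,-.4,.0))
```

```text
[ 0.39229208 -0.23639961  0.13233887] 0.07629373132981211 [0.44239618 0.19267125 0.42443636]
wrist px [ 432  148   72   70 3883] mean [ 0.3265 -0.3256  0.0198] circ [ 325.3 -325. ] 25.3 box [ 325.1  -325.25] [50. 49.]
wrist px [ 288  196   67   66 3425] mean [ 0.3934 -0.238   0.0198] circ [ 392.8 -237.1] 25.0 box [ 392.9  -237.25] [50. 50.]
```

Emit:
{"name": "jog_arm", "arguments": {"targets": [[0.5,-1,-40,0],[0,0,-40,0],[0,0,-30,0],[0,0,-17,0],[0,0,0,0]]}}

```text
t: 42.35
position: [0.3938, -0.2366, 0.0033]
orientation: [[0.567, -0.823, -0.001], [-0.823, -0.567, 0.001], [-0.002, 0.0, -1.0]]
force: [0.6, 0.8, 0.6]
opening: 0.0756
```

Emit:
{"name": "jog_arm", "arguments": {"targets": [[0,0,0,0],[0,0,0,0],[0,0,0,0],[0,0,0,0],[0,0,0,0]], "grip": 30, "newtons": 20}}

```text
t: 42.98
position: [0.3933, -0.2372, 0.0049]
orientation: [[0.567, -0.824, 0.001], [-0.824, -0.567, -0.001], [0.001, -0.0, -1.0]]
force: [0.3, 0.0, 5.9]
opening: 0.0495
```

Emit:
{"name": "jog_arm", "arguments": {"targets": [[0,0,20,0],[0,0,40,0],[0,0,40,0],[40,0,0,0],[45,0,0,0]]}}

```text
t: 43.6
position: [0.4788, -0.2372, 0.1053]
orientation: [[0.566, -0.825, 0.001], [-0.825, -0.566, -0.001], [0.001, -0.0, -1.0]]
force: [1.4, -0.4, -1.0]
opening: 0.0494
```

Emit:
{"name": "jog_arm", "arguments": {"targets": [[45,-5,0,0],[45,-5,0,0],[30,-5,0,0],[15,-5,0,0],[0,0,0,0]]}}

```text
t: 44.22
position: [0.6132, -0.2568, 0.1035]
orientation: [[0.567, -0.824, -0.001], [-0.824, -0.567, 0.0], [-0.001, 0.0, -1.0]]
force: [-0.4, 0.2, -0.1]
opening: 0.0494
```

Run:
```python
from h import *
s=sensors.sense();im,d=save('wrist','w19.png')
print(s['position'],s['opening'],s['force'])
```

```text
[ 0.61316917 -0.25681576  0.10345235] 0.04941735721520996 [-0.39464321  0.20443538 -0.10015041]
```

View pics/w19.png

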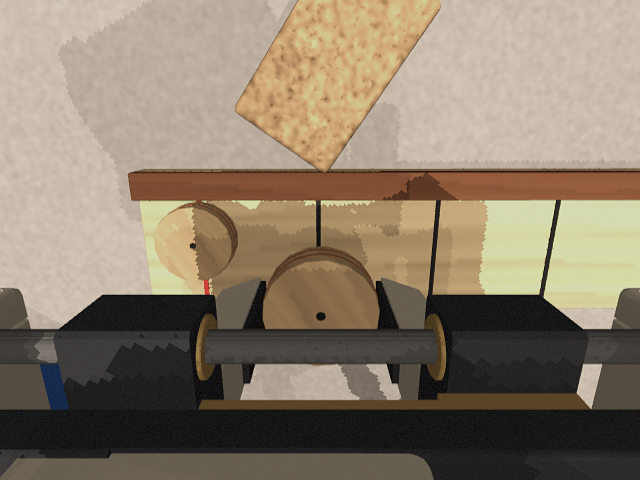

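Emit:
{"name": "jog_arm", "arguments": {"targets": [[2,-1,-30,0],[0,0,-30,0],[0,0,-12,0],[0,0,0,0]]}}

```text
t: 44.78
position: [0.6142, -0.2577, 0.032]
orientation: [[0.567, -0.824, -0.001], [-0.824, -0.567, 0.001], [-0.001, 0.001, -1.0]]
force: [-0.3, -0.0, -0.1]
opening: 0.0496
```

Emit:
{"name": "jog_arm", "arguments": {"targets": [[0,0,-8,0],[0,0,-7,0],[0,0,0,0],[0,0,0,0]]}}

```text
t: 45.28
position: [0.615, -0.2578, 0.0174]
orientation: [[0.567, -0.824, -0.0], [-0.824, -0.567, -0.0], [0.0, 0.0, -1.0]]
force: [1.0, -0.1, -0.4]
opening: 0.0497
```

Emit:
{"name": "jog_arm", "arguments": {"targets": [[0.5,-0.5,-1,0],[0,0,0,0],[0,0,0,0]]}}

```text
t: 45.65
position: [0.6155, -0.2584, 0.0169]
orientation: [[0.567, -0.824, 0.0], [-0.824, -0.567, -0.0], [0.0, -0.0, -1.0]]
force: [-1.7, 1.4, 5.2]
opening: 0.0496
```

Emit:
{"name": "jog_arm", "arguments": {"targets": [[0,0,0,0],[0,0,0,0],[0,0,0,0]], "grip": 57}}

```text
t: 46.02
position: [0.6154, -0.2583, 0.016]
orientation: [[0.567, -0.824, -0.0], [-0.824, -0.567, 0.0], [-0.0, 0.0, -1.0]]
force: [-0.2, -0.7, -0.1]
opening: 0.057
```

Emit:
{"name": "jog_arm", "arguments": {"targets": [[0,0,15,0],[0,0,30,0],[-20,0,40,0],[-50,-5,30,0],[-50,-5,0,0]]}}

```text
t: 46.65
position: [0.4958, -0.2694, 0.1351]
orientation: [[0.567, -0.823, 0.006], [-0.823, -0.567, -0.004], [0.007, -0.002, -1.0]]
force: [-0.5, -0.4, -0.3]
opening: 0.0568
```

Run:
```python
from h import *
s=sensors.sense();im,d=save('wrist','w20.png')
print(s['position'],s['opening'])
discs('wrist',s,im,d,.026,.037,(.5,.8,-.4,-.15));discs('wrist',s,im,d,.014,.024,(.2,.5,-.4,.0))
```

```text
[ 0.49582606 -0.26943376  0.13507595] 0.05677078918538163
wrist px [  71    0  141   81 6685] mean [ 0.6607 -0.3177  0.0345] circ [ 669.5 -327. ] 42.4 box [ 669.55 -326.1 ] [66. 58.]
wrist px [  10  114   81   76 4598] mean [ 0.6803 -0.2143  0.0316] circ [ 681.5 -213.2] 25.6 box [ 681.45 -213.15] [50. 50.]
wrist px [ 130  115   76   75 4419] mean [ 0.6147 -0.2591  0.0318] circ [ 615.2 -258.3] 25.3 box [ 614.95 -258.35] [50. 50.]
wrist px [ 401   83   75   29 1396] mean [ 0.4849 -0.3896  0.0219] circ [ 478.5 -385.5] 25.4 box [ 478.8  -385.55] [42. 29.]
wrist px [ 505  262   68   42 1812] mean [ 0.332  -0.3334  0.0195] circ [ 326.4 -326.9] 25.3 box [ 326.25 -329.9 ] [49. 41.]
```

View pics/w20.png

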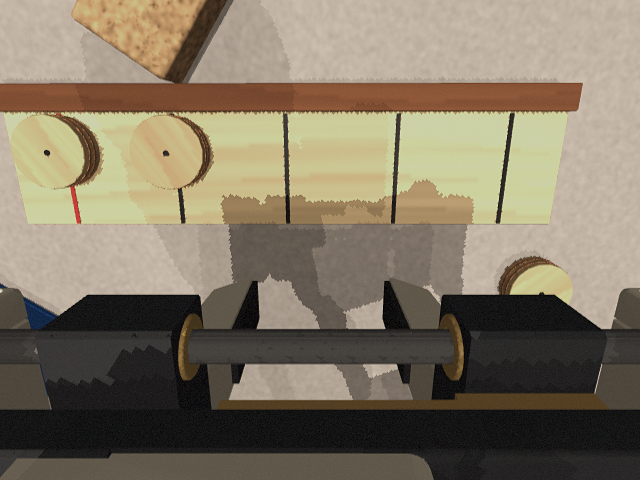

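Emit:
{"name": "jog_arm", "arguments": {"targets": [[-45,-15,0,0],[-45,-15,0,0],[-45,-15,0,0],[-34,-11,0,0],[0,0,0,0]], "grip": 76}}

```text
t: 47.32
position: [0.3251, -0.3252, 0.1323]
orientation: [[0.564, -0.826, 0.0], [-0.826, -0.564, -0.001], [0.001, 0.0, -1.0]]
force: [0.1, -0.6, -0.2]
opening: 0.076
```

Run:
```python
from h import *
s=sensors.sense();im,d=save('wrist','w21.png')
print(s['position'],s['opening'],s['qpos'].round(1))
discs('wrist',s,im,d,.014,.024,(.2,.5,-.45,.0))
```

```text
[ 0.32507281 -0.32521411  0.13225185] 0.07598232501173101 [-54.6  19.  105.1  -0.   55.9  91.1]
wrist px [ 134    0  190   31 5256] mean [ 0.4524 -0.4112  0.0216] circ [ 454.  -410.4] 60.4 box [ 450.6 -410.4] [99. 79.]
wrist px [ 288  197   67   66 3431] mean [ 0.3257 -0.3266  0.0198] circ [ 324.9 -325.8] 25.1 box [ 324.8  -325.85] [50. 49.]
```

Emit:
{"name": "jog_arm", "arguments": {"targets": [[0,-0.5,-40,0],[0,0,-40,0],[0,0,-30,0],[0,0,-17,0],[0,0,0,0]]}}

```text
t: 48.0
position: [0.3271, -0.3241, 0.0035]
orientation: [[0.568, -0.823, -0.001], [-0.823, -0.568, 0.002], [-0.002, -0.0, -1.0]]
force: [0.0, -0.6, -0.4]
opening: 0.0759
```

Emit:
{"name": "jog_arm", "arguments": {"targets": [[0,0,0,0],[0,0,0,0],[0,0,0,0],[0,0,0,0],[0,0,0,0]], "grip": 30, "newtons": 20}}

```text
t: 48.62
position: [0.3267, -0.3252, 0.0049]
orientation: [[0.567, -0.824, 0.001], [-0.824, -0.567, -0.001], [0.001, -0.0, -1.0]]
force: [-0.1, 1.0, 6.5]
opening: 0.0492
```

Emit:
{"name": "jog_arm", "arguments": {"targets": [[0,0,20,0],[0,0,40,0],[0,0,40,0],[40,4,0,0],[45,4,0,0]]}}

```text
t: 49.25
position: [0.4122, -0.3172, 0.1052]
orientation: [[0.565, -0.825, 0.001], [-0.825, -0.565, -0.001], [0.001, 0.0, -1.0]]
force: [0.7, -0.8, 0.1]
opening: 0.0493
```

Emit:
{"name": "jog_arm", "arguments": {"targets": [[45,4,0,0],[45,4,0,0],[30,4,0,0],[18,0,0,0],[0,0,0,0]]}}

```text
t: 49.88
position: [0.5499, -0.3045, 0.1037]
orientation: [[0.568, -0.823, -0.001], [-0.823, -0.568, 0.0], [-0.0, 0.0, -1.0]]
force: [0.3, 0.5, -0.2]
opening: 0.0496
```

Run:
```python
from h import *
s=sensors.sense();im,d=save('wrist','w22.png')
print(s['position'],s['opening'],s['force'],s['orientation'].round(3))
```

```text
[ 0.54993145 -0.30445279  0.10369092] 0.049609305522401545 [ 0.34245813  0.50826974 -0.20982185] [[ 0.568 -0.823 -0.001]
 [-0.823 -0.568  0.   ]
 [-0.     0.    -1.   ]]
```

View pics/w22.png

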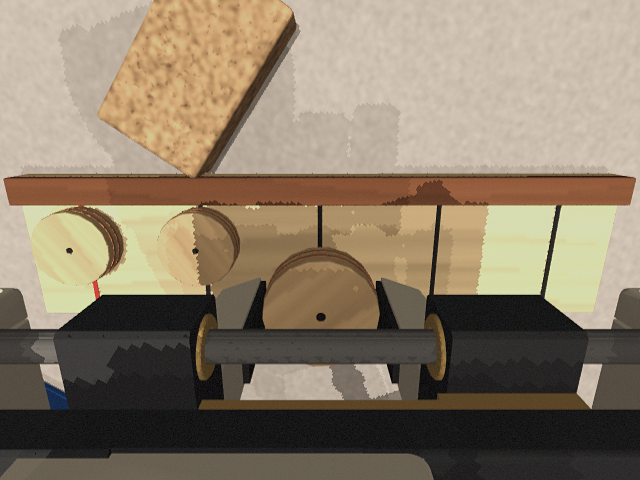

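Emit:
{"name": "jog_arm", "arguments": {"targets": [[-0.5,1,-30,0],[0,0,-30,0],[0,0,-12,0],[0,0,0,0]]}}

```text
t: 50.42
position: [0.5481, -0.3039, 0.0319]
orientation: [[0.566, -0.824, -0.001], [-0.824, -0.566, 0.001], [-0.001, 0.001, -1.0]]
force: [-0.3, 0.4, -0.4]
opening: 0.0494
```

Emit:
{"name": "jog_arm", "arguments": {"targets": [[0,0,-8,0],[0,0,-7,0],[0,0,-1,0],[0,0,0,0],[0,0,0,0]]}}

```text
t: 51.05
position: [0.5491, -0.304, 0.0167]
orientation: [[0.567, -0.824, 0.0], [-0.824, -0.567, -0.0], [0.001, 0.0, -1.0]]
force: [0.6, -0.1, 2.9]
opening: 0.0493
```

Emit:
{"name": "jog_arm", "arguments": {"targets": [[0,0,0,0],[0,0,0,0],[0,0,0,0]], "grip": 57}}

```text
t: 51.42
position: [0.5489, -0.3037, 0.0161]
orientation: [[0.567, -0.824, -0.0], [-0.824, -0.567, 0.0], [-0.0, 0.0, -1.0]]
force: [0.8, 0.7, -0.2]
opening: 0.0568
```

Emit:
{"name": "jog_arm", "arguments": {"targets": [[0,0,15,0],[0,0,30,0],[-10,0,40,0],[-40,10,40,0],[-40,10,40,0]]}}

```text
t: 52.05
position: [0.458, -0.2836, 0.1834]
orientation: [[0.567, -0.824, 0.001], [-0.824, -0.567, -0.001], [0.001, -0.0, -1.0]]
force: [-0.1, -1.6, 0.5]
opening: 0.0571
```

Run:
```python
from h import *
s=sensors.sense();im,d=save('wrist','w23.png')
print(s['position'],s['opening'])
discs('wrist',s,im,d,.026,.037,(.5,.8,-.4,-.15))
o=ortho('wrist',im,s,.012,.4,.76,-.45,-.13,.0006);cv2.imwrite('pics/o3.png',o[:,:,::-1])
save('top','top3.png')
```

```text
[ 0.45801589 -0.28359793  0.18341317] 0.05710896117253462
wrist px [  55    0  122   73 5324] mean [ 0.6609 -0.3193  0.0345] circ [ 669.4 -328.6] 43.4 box [ 669.4  -327.45] [66. 61.]
wrist px [   5  102   70   65 3440] mean [ 0.6801 -0.2142  0.0316] circ [ 680.8 -212.8] 25.5 box [ 680.9  -212.95] [50. 50.]
wrist px [ 107  102   66   65 3318] mean [ 0.6144 -0.2591  0.0317] circ [ 614.8 -258. ] 25.2 box [ 615.   -258.05] [50. 50.]
wrist px [ 209  103   64   65 3214] mean [ 0.5484 -0.3041  0.0319] circ [ 548.7 -303.4] 25.3 box [ 548.45 -303.4 ] [50. 49.]
```

View pics/w23.png

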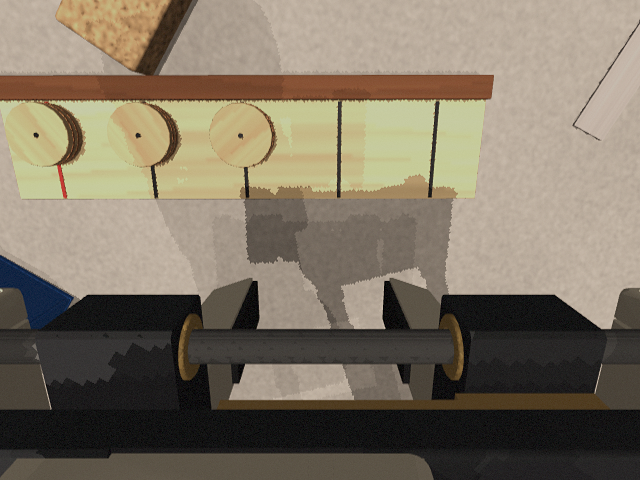

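View pics/o3.png

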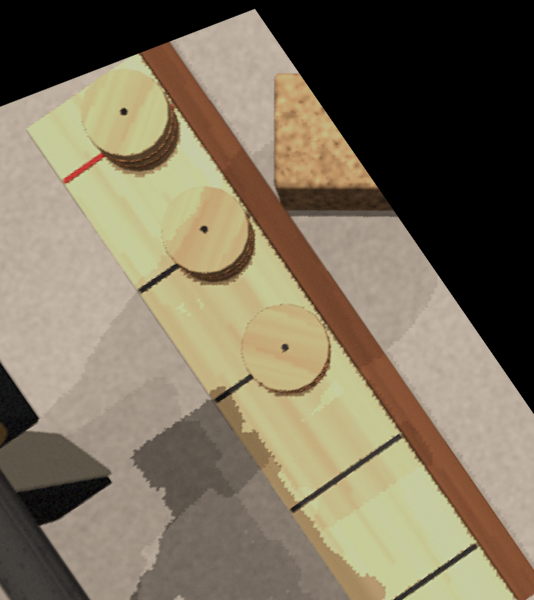

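Emit:
{"name": "jog_arm", "arguments": {"targets": [[-20,40,40,0],[-10,50,40,0],[0,50,30,0],[0,50,20,0],[0,0,0,0]]}}

```text
t: 52.78
position: [0.43, -0.0932, 0.3121]
orientation: [[0.57, -0.821, 0.004], [-0.821, -0.57, -0.001], [0.003, -0.003, -1.0]]
force: [-0.4, -0.5, 0.3]
opening: 0.0572
```

Run:
```python
from h import *
s=sensors.sense();print(s['position'],s['force'],s['t'])
im,d=save('top','top4.png');discs('top',s,im,d,.026,.037,(.5,.8,-.4,-.15));print(bar('top',.203,.225,(.564,.2865),.03,s,d))
tilt('top',s);im,d=save('scene','s4.png');tilt('scene',s)
for c in('top','scene'):
  for t in ['disc0_center','glue','mug','sanding_block','sleeve_center','nut_grip']:
    grab_frame(c)
    for r in spot_point(c,t)[:5]: print(c,t,round(r['confidence'],2),w(c,r['at']).round(3))
```

```text
[ 0.43001249 -0.09316908  0.31214563] [-0.38267089 -0.51862078  0.32083904] 52.775
top px [429 166  20  21 306] mean [ 0.6807 -0.2141  0.0312] circ [ 681.5 -214.4] 25.7 box [ 681.6  -213.65] [51. 48.]
top px [472 169  42  27 926] mean [ 0.669  -0.3486  0.0337] circ [ 669.4 -348.7] 59.0 box [ 670.1 -349. ] [ 67. 102.]
top px [447 193  21  20 311] mean [ 0.6152 -0.2594  0.0312] circ [ 614.8 -259.8] 25.4 box [ 615.   -259.85] [48. 49.]
(107, array([0.5637, 0.2838, 0.2097]), ((563.3126220703125, 283.90740966796875), (12.676631927490234, 39.60597229003906), 26.465526580810547), np.float64(117.5), array([0.2034, 0.2099, 0.2141]))
top table [-0.0005 -0.0008  0.0943] 10198 bench [-0.0003 -0.0005 -0.0006] 174576
scene table [-0.0005  0.0006  0.0961] 3283 bench [-0.0003 -0.      0.0009] 105341
top glue 0.6 [0.301 0.407 0.   ]
top mug 0.73 [0.524 0.541 0.005]
top mug 0.28 [ 0.562  0.285 -0.004]
top sanding_block 0.61 [ 0.669 -0.353  0.001]
top sanding_block 0.46 [ 0.678 -0.213  0.018]
top sanding_block 0.2 [ 0.565  0.288 -0.003]
top sleeve_center 0.93 [ 0.677 -0.011  0.04 ]
top nut_grip 0.63 [0.564 0.29  0.199]
top nut_grip 0.29 [ 0.676 -0.01   0.042]
scene glue 0.7 [0.296 0.4   0.004]
scene glue 0.58 [ 0.678 -0.011 -0.001]
scene mug 0.93 [ 0.526  0.546 -0.003]
scene sanding_block 0.56 [ 0.667 -0.352  0.004]
scene sleeve_center 0.95 [ 0.674 -0.014  0.043]
scene nut_grip 0.72 [ 0.68  -0.213  0.015]
scene nut_grip 0.36 [0.562 0.287 0.202]
```

View pics/top4.png

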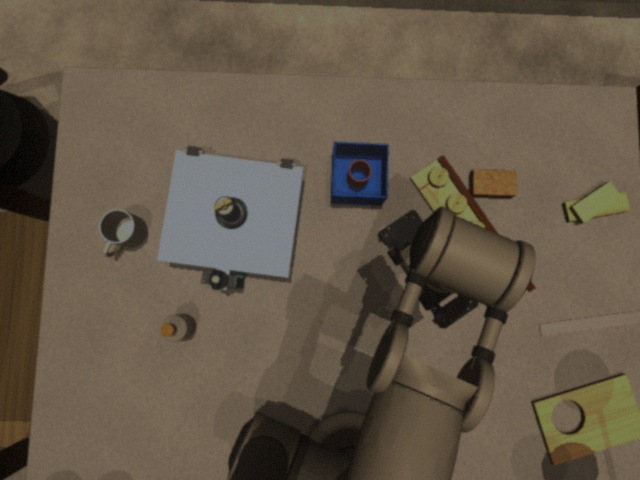

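View pics/s4.png

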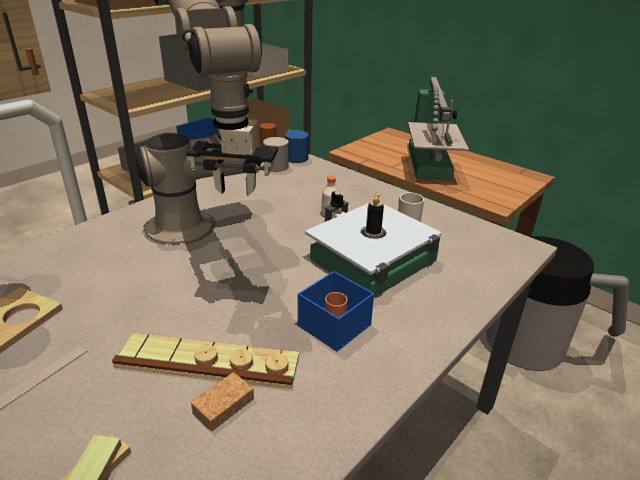

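Run:
```python
from h import *
print(env.job_done())
```

```text
the job is handed in; nothing more can be done
None
```

The job is done and handed in at about 53 s of robot time. The hand-in gave no verdict, so these are my own last readings.

- **Nut:** I turned it about 6.68 rad clockwise in two grips. It rose 3.3 mm, and the bar was still at the same angle (about 118°) in the last check.
- **Sleeve:** it came off over the nut and now stands upright in the bin, at about (0.676, −0.012), which is the bin's centre.
- **Table:** I wound the knob about 3.9 rad. The remaining tilt reads between −0.0011 and +0.0002 rad on all three cameras, and a last look with the two fixed cameras gave −0.0005 rad.
- **Discs:** three were present. They lie flat against the batten on the red line and the next two lines, within about 1.5 mm of the marks.
- **Bystanders:** the glue bottle, mug and sanding block read where they stood at the start, within a few millimetres.
- **Arm:** it was clear of everything when I handed in.

- **Nut grip width:** the fingers stopped at 15–16 mm on the nut, not the 10 mm of the bar, probably on its hub. The bar turned with the gripper all the same.
- **Wrong detector reports:** the detectors gave a few wrong results, such as a nut or a sanding block at the red line. I set these aside after checking the pictures.
- **Third disc in the last check:** in the final top picture the arm hid the third disc. I confirmed that one with the wrist camera just before, and it shows in place in the last scene picture.

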